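# Level the settling plate and stand the samples on it

## Task

Get the settling test started: while the plate is still empty, turn its two foot knobs until it is level, with both bubbles between their lines. Then stand every sample bottle there is upright on the deck of the plate, inside the engraved lines, picking up the ones that have fallen over, and leave the plate level. Do not shift the panels, the colour fan or the film applicator.

Things in the scene. Friction and masses are not known exactly. Their poses are not given: they have to be found in the camera images.
- bottle1: amber square sample bottle, black screw cap, closed, 0.18-0.36 kg: body 48 x 48 mm, 88 mm tall, then shoulder and cap (38 mm across, 18 mm high), 112 mm in all. Origin on its axis at mid-height, 56 mm from base and cap top; z from base to cap, x and y square to the flat sides. At the start lies fallen on a flat side, cap roughly to the right (-y). May be absent
- bottle2: amber square sample bottle, black screw cap, closed, 0.18-0.36 kg: body 48 x 48 mm, 88 mm tall, then shoulder and cap (38 mm across, 18 mm high), 112 mm in all. Origin on its axis at mid-height, 56 mm from base and cap top; z from base to cap, x and y square to the flat sides. At the start lies fallen on a flat side, cap roughly to the right (-y). May be absent
- bottle3: amber square sample bottle, black screw cap, closed, 0.18-0.36 kg: body 48 x 48 mm, 88 mm tall, then shoulder and cap (38 mm across, 18 mm high), 112 mm in all. Origin on its axis at mid-height, 56 mm from base and cap top; z from base to cap, x and y square to the flat sides. At the start lies fallen on a flat side, cap roughly to the right (-y). May be absent
- bottle4: amber square sample bottle, black screw cap, closed, 0.18-0.36 kg: body 48 x 48 mm, 88 mm tall, then shoulder and cap (38 mm across, 18 mm high), 112 mm in all. Origin on its axis at mid-height, 56 mm from base and cap top; z from base to cap, x and y square to the flat sides. At the start stands on the bench. May be absent
- bottle5: amber square sample bottle, black screw cap, closed, 0.18-0.36 kg: body 48 x 48 mm, 88 mm tall, then shoulder and cap (38 mm across, 18 mm high), 112 mm in all. Origin on its axis at mid-height, 56 mm from base and cap top; z from base to cap, x and y square to the flat sides. At the start stands on the bench. May be absent
- deck (a point): middle of the deck, the plain 236 x 200 mm field inside the engraved lines, on the top face of a 10 mm aluminium plate, 45 mm above the bench when level. x to the rear (away from the robot), y left, z square to the plate, so vertical when level. The plate rests on a fixed foot at its front left corner (x -148, y +130 mm) and two screw feet, and stays fixed to the bench
- level_a (a point): centre of the top of a tubular spirit level, 74 x 24 x 10 mm, on the strip left of the deck, along deck x, between the fixed foot and the rear knob. Its pale 12 mm bubble shifts 0.2 mm per mrad of tilt along deck x towards the high end, and lies between the two black lines (19 mm apart) when the plate is within 13 mrad of level that way
- level_b (a point): centre of the top of a tubular spirit level, 74 x 24 x 10 mm, on the strip in front of the deck, along deck y, between the fixed foot and the front knob. Its pale 12 mm bubble shifts 0.2 mm per mrad of tilt along deck y towards the high end, and lies between the two black lines (19 mm apart) when the plate is within 13 mrad of level that way
- nut_a_top (a point): centre of the top of the rear left foot knob (deck x +93, y +130 mm): black, knurled, round, 48 mm across, 34 high, 3 mm clear of the plate; a 10 mm spindle end stands up to 25 mm out of it. Turned anticlockwise from above it lifts the rear, 13.2 mrad of tilt along deck x per rad (3.2 mm rise); clockwise lowers. Turns 0.73 turn either way from level, stiff (0.3 N m), stays where left
- nut_b_top (a point): centre of the top of the front right foot knob (deck x -148, y -75 mm): black, knurled, round, 48 mm across, 34 high, 3 mm clear of the plate; a 10 mm spindle end stands up to 25 mm out of it. Turned anticlockwise from above it lifts the right side, 15.5 mrad of tilt along deck y per rad (3.2 mm rise); clockwise lowers. Turns 0.73 turn either way from level, stiff (0.3 N m), stays where left
- panels: bystander: stack of coated test panels, 80 x 106 x 15 mm, origin under its centre
- fan_deck: bystander: spread fan of colour cards, about 150 mm long and 14 mm high, origin under its rivet end, x towards the wide end
- applicator: bystander: steel film applicator frame, 68 x 85 x 36 mm, origin under its centre
There are look-alikes about, which are no part of the job. Leave any blue look-alike of the bottle4 alone.

How it is judged:
By the outcome, as a careful person would: the job done as asked, in the order asked, and still so for the second after the job is handed in, with the robot touching nothing.
Of bottle1, bottle2, bottle3, bottle4, bottle5 only 3 to 4 are there at a start; the rules pass over those that are not, and their reading is None.
At some moment in a run one of bottle1, bottle2, bottle3, bottle4, bottle5 may be knocked a few centimetres aside while the robot is not near it.
Once in a run the grip may slacken for a moment while it holds something.
It also fails if it takes over 210 s, if anything falls off the work surface, if the arm or the gripper's body presses on something with over 40 N, if the wrist force passes 120 N, or if a joint passes its speed limit or range.

## Robot

A 6-joint arm with a two-finger parallel gripper is mounted at the origin on the work surface. World frame = base frame: x ahead of the robot, y to its left, z up, the work surface at z = 0. Lengths are in m, angles in rad, forces in N, time in s.
With the tool pointing down it reaches from about 0.425 to 0.95 m from the base axis. Payload 3.5 kg.
Tool frame: the origin (TCP) lies on the centre line of the jaws, within the pads' length; the fingertips stand 19 mm ahead of it and the grasp point (between the pads) is the TCP; z points along the fingers, y is the line along which they close (so a half turn about z gives the same grasp; the last joint's range is limited). The gripper opens to 85 mm and grips with 20 to 120 N. Pads are 22 mm wide; open, the fingers measure 114 mm over their backs; the gripper's body (76 mm by 85 mm) begins 54 mm behind the grasp point. The pads swing forward as they close: fully open they stand 13 mm farther back than shut.
Start: joints at [-0.15, 0.286, 1.577, -0, 1.279, -0.15], TCP at [0.675, 0, 0.25] pointing down, gripper open.
Joint ranges: [-2.77, 2.77], [-0.9, 2.22], [0.21, 2.48], [-1.53, 4.67], [0.24, 2.81], [-2.84, 2.84]. Speed limits (rad/s): [2.79, 2.79, 3.14, 3.14, 3.14, 3.14].

## Interface

Orientations are given as a unit quaternion [x, y, z, w].
In Python, from plant import ctrl, imaging gives the robot as it stands. The module is installed in compiled form; this text tells all that it offers.
- The arm moves only by the shell command python3 -m handwheel 'ROWS' [OPENING] [FORCE]. ROWS is JSON, one flat list of numbers, 6 for each row, row after row: the shift along the world's x, y, z in units of 150 mm (1.0 is 150 mm), then the turn, a rotation vector about the world's x, y, z in units of 90 degrees (1.0 is 90 degrees). In form: [tx, ty, tz, rx, ry, rz, tx, ty, tz, rx, ry, rz, ...]. A call has 1 to 5 rows; each row shifts and turns the commanded pose from where the row before left it; what a row does not reach is not made up. A row lasts 1/12 s, in which the tool goes at most 41.7 mm and 7.16 degrees, less where a joint would pass 70% of its speed; a pose out of reach is approached as far as the arm can. A call with a number of a shift or a turn outside -1 to 1 is refused whole. A call with a gripper value outside its range is refused whole. OPENING is the opening, from 0 (shut) to 1 (fully open), set as the call begins (- or left out, the last holds). The fingers move at their own pace and stop on an object; FORCE is the grip in N (left out, the last holds). Time passes only in rows, so rows that do not move let the fingers close. It gives the time, the measured TCP pose, the force, the opening and the grip force at its end, in the units of the state.
- ctrl.get_state(): the state, without advancing time (a new reading comes with each control period).
- imaging.read_camera(name): name is "scene" or "side" or "wrist"; returns (picture, depth): 400x640x3 uint8, blue, green, red; 400x640 float32, m along the optical axis (not along the pixel's ray), 0 where there is no reading.
- imaging.get_calibration(name): a dict with "fovy" (degrees; the focal length in pixels is half the picture's height over the tangent of half this angle, whatever the lens; pixels are square), "cx", "cy" (the principal point, pixels), "distortion" ([k1, k2, p1, p2, k3] as OpenCV has them; the pictures are not rectified), "R" (3x3) and "t" (3): a world point X has camera coordinates R X + t. Camera axes: x right, y down, z forward; pixel columns grow to the right and rows downward; lengths in m; the calibration is good to about 2 mm. A picture is of the moment at which its call begins: read the wrist's pose just before it. get_calibration takes no time and is no camera call; for the wrist camera it gives the pose at the moment of the call.
- ctrl.sign_off(): hands the job in; it is judged then, once.
The state is a dict: "time": time; "qpos": joint angles; "dq": joint speeds; "joint_efforts": joint torques, N m; "eef_pos": TCP position; "tcp_rot": TCP orientation; "contact_force": force on the tool from outside, world axes, zero at the start; "wrist_torque": the same for the moment, N m; "opening": opening from 0.0 (shut) to 1.0 (fully open); "finger_force": force on a finger pad.
Only numpy, scipy, OpenCV 4.12 (cv2) and the standard library are available. Lean on these libraries where they do the work, as an engineer would, in place of code of your own. Each camera call takes 0.05 s, during which the arm holds its last target. There are 200 camera calls.

## Working session

There is one attempt and no reset: what is moved stays moved. The work goes in short steps, Python scripts to look and compute and a shell command to move; the robot and the scene stay as the last step left them, time stands still between calls to the robot, and variables do not carry over. Pictures are saved under pics/ and viewed, at most 14 in all, crops included, and the job is handed in when it is done.

```bash
mkdir -p pics; cat > h.py <<'E'
import numpy as np, cv2, json
from plant import ctrl, imaging
def cal(n):
    c=imaging.get_calibration(n); f=200/np.tan(np.radians(c['fovy'])/2)
    K=np.array([[f,0,c['cx']],[0,f,c['cy']],[0,0,1.]])
    return K,np.array(c['distortion'],float),np.array(c['R']),np.array(c['t'])
def ray(c,uv):
    K,D,R,t=c; p=cv2.undistortPoints(np.array(uv,float).reshape(-1,1,2),K,D).reshape(-1,2)
    d=np.c_[p,np.ones(len(p))]@R; return -R.T@t,d
def onz(c,uv,z):
    o,d=ray(c,uv); return o+d*((z-o[2])/d[:,2])[:,None]
def proj(c,X):
    K,D,R,t=c; return cv2.projectPoints(np.array(X,float).reshape(-1,3),cv2.Rodrigues(R)[0],t,K,D)[0].reshape(-1,2)
def tri(ca,ua,cb,ub):
    o1,d1=ray(ca,[ua]);o2,d2=ray(cb,[ub]);d1=d1[0]/np.linalg.norm(d1);d2=d2[0]/np.linalg.norm(d2)
    s=np.linalg.lstsq(np.c_[d1,-d2],o2-o1,rcond=None)[0]
    a=o1+s[0]*d1;b=o2+s[1]*d2; return (a+b)/2,np.linalg.norm(a-b)
def grab(n,tag):
    c=cal(n); p,d=imaging.read_camera(n); cv2.imwrite(f'pics/{tag}.png',p); np.savez(f'{tag}.npz',p=p,d=d,K=c[0],D=c[1],R=c[2],t=c[3]); return p,d,c
def load(tag):
    z=np.load(f'{tag}.npz'); return z['p'],z['d'],(z['K'],z['D'],z['R'],z['t'])
def pts(c,uv,d):  # uv Nx2 ints, depth image
    K,D,R,t=c; uv=np.array(uv).reshape(-1,2); z=d[uv[:,1].astype(int),uv[:,0].astype(int)]
    p=cv2.undistortPoints(uv.astype(float).reshape(-1,1,2),K,D).reshape(-1,2)
    return (np.c_[p,np.ones(len(p))]*z[:,None]-t)@R
E
python3 - <<'E'
from h import *
for n in('scene','side','wrist'):
    p,d,c=grab(n,n+'0'); print(n,c[0][0,0],(-c[2].T@c[3]).round(3),c[2][2].round(2),(d>0).mean())
s=ctrl.get_state(); print({k:np.round(v,3).tolist() for k,v in s.items()})
E
```

```text
scene 413.510967579229 [ 1.006 -0.444  1.065] [-0.37  0.37 -0.85] 0.996234375
side 370.3822860335294 [ 0.454 -0.702  0.865] [ 0.15  0.64 -0.75] 0.99591015625
wrist 322.98331651612125 [0.676 0.081 0.372] [-0.   -0.32 -0.95] 0.99597265625
{'time': 0.15, 'qpos': [-0.15, 0.287, 1.578, 0.0, 1.279, -0.15], 'dq': [0.001, -0.001, -0.004, -0.001, 0.0, 0.001], 'joint_efforts': [0.001, -40.66, -29.314, -0.0, 0.004, -0.0], 'eef_pos': [0.675, 0.0, 0.249], 'tcp_rot': [0.707, 0.707, -0.001, -0.001], 'contact_force': [0.11, -0.01, -0.04], 'wrist_torque': [-0.017, 0.04, 0.016], 'finger_force': 0.0, 'opening': 1.003}
```

View pics/scene0.png

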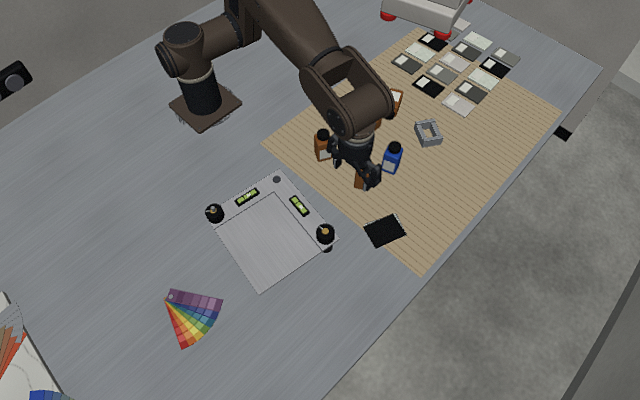

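View pics/side0.png

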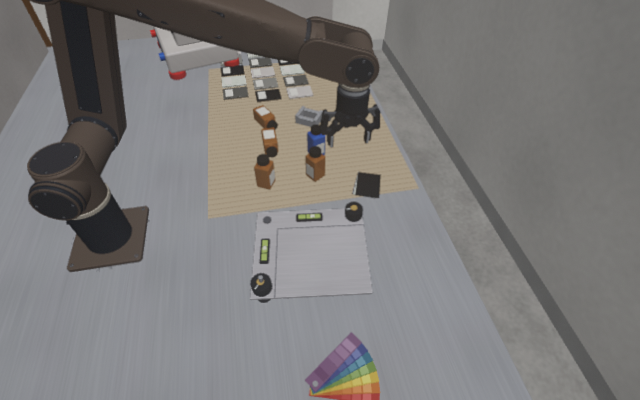

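The side view shows four amber bottles: fallen at (264,116) and (270,140), standing at (265,172) and (316,165). The blue look-alike at (316,140) stays where it is. The knobs are at (354,211) for a (rear left) and (261,285) for b (front right), and the fixed foot is at (267,220). I'll measure these, with an enlarged crop to check.

```bash
python3 - <<'E'
from h import *
p,d,c=load('side0')
cv2.imwrite('pics/crop1.png',cv2.resize(p[95:305,215:415],None,fx=2.8,fy=2.8,interpolation=cv2.INTER_CUBIC))
for tag in('side0','scene0'):
    p,d,c=load(tag); h=cv2.cvtColor(p,cv2.COLOR_BGR2HSV)
    v,u=np.mgrid[0:400,0:640]; X=pts(c,np.c_[u.ravel(),v.ravel()],d).reshape(400,640,3)
    inb=(X[...,0]>.3)&(X[...,0]<1)&(abs(X[...,1])<.6)&(X[...,2]<.2)
    for nm,m in(('amber',(h[...,0]>5)&(h[...,0]<18)&(h[...,1]>150)&inb&(X[...,2]>.012)),('blue',(h[...,0]>105)&(h[...,0]<130)&(h[...,1]>150)&inb&(X[...,2]>.03)),('black',(h[...,2]<55)&inb&(X[...,2]>.02))):
        n,l,st,ce=cv2.connectedComponentsWithStats(m.astype(np.uint8))
        for i in range(1,n):
            if st[i,4]>40:
                q=X[l==i]; print(tag,nm,ce[i].round(0),st[i,4],'med',np.median(q,0).round(3),'lo',np.percentile(q,3,0).round(3),'hi',np.percentile(q,97,0).round(3))
p,d,c=load('side0')
for nm,uv in dict(fixedfoot=(267,220),deckTL=(278,227),deckTR=(364,226),deckBL=(276,296),deckBR=(369,291),levA=(309,217),levB=(265,251),mid=(320,260)).items(): print(nm,pts(c,[uv],d).round(3))
E
```

```text
side0 amber [316. 158.] 44 med [0.617 0.12  0.089] lo [0.593 0.113 0.085] hi [0.638 0.137 0.093]
side0 amber [265. 166.] 41 med [0.461 0.113 0.09 ] lo [0.433 0.105 0.086] hi [0.477 0.128 0.093]
side0 black [272. 124.] 42 med [0.505 0.388 0.035] lo [0.49  0.381 0.022] hi [0.518 0.396 0.042]
side0 black [316. 130.] 75 med [0.635 0.233 0.112] lo [0.624 0.223 0.101] hi [0.649 0.252 0.116]
side0 black [315. 152.] 90 med [0.612 0.128 0.112] lo [0.599 0.118 0.1  ] hi [0.626 0.148 0.115]
side0 black [266. 156.] 121 med [0.467 0.135 0.102] lo [0.441 0.111 0.021] hi [0.498 0.248 0.115]
side0 black [354. 213.] 168 med [ 0.675 -0.109  0.089] lo [ 0.658 -0.117  0.067] hi [ 0.695 -0.078  0.095]
side0 black [261. 286.] 195 med [ 0.411 -0.273  0.074] lo [ 0.389 -0.282  0.052] hi [ 0.429 -0.243  0.077]
scene0 amber [397. 101.] 85 med [0.504 0.437 0.046] lo [0.452 0.413 0.021] hi [0.518 0.487 0.052]
scene0 amber [319. 145.] 158 med [0.462 0.111 0.081] lo [0.433 0.1   0.02 ] hi [0.475 0.124 0.094]
scene0 amber [358. 181.] 98 med [0.617 0.111 0.044] lo [0.608 0.106 0.015] hi [0.629 0.118 0.082]
scene0 b
[... 269 characters left out ...]
0.654 0.256 0.116]
scene0 black [247. 198.] 74 med [ 0.434 -0.16   0.051] lo [ 0.414 -0.191  0.045] hi [ 0.441 -0.122  0.055]
scene0 black [300. 210.] 52 med [ 0.581 -0.083  0.06 ] lo [ 0.527 -0.089  0.056] hi [ 0.594 -0.072  0.064]
scene0 black [215. 214.] 224 med [ 0.421 -0.261  0.073] lo [ 0.389 -0.28   0.048] hi [ 0.431 -0.239  0.079]
scene0 black [325. 234.] 248 med [ 0.686 -0.1    0.092] lo [ 0.66  -0.116  0.066] hi [ 0.702 -0.074  0.096]
fixedfoot [[ 0.443 -0.057  0.049]]
deckTL [[ 0.47  -0.085  0.047]]
deckTR [[ 0.717 -0.094  0.002]]
deckBL [[ 0.44  -0.284  0.039]]
deckBR [[ 0.661 -0.319  0.049]]
levA [[ 0.557 -0.08   0.064]]
levB [[ 0.427 -0.16   0.053]]
mid [[ 0.562 -0.21   0.048]]
```

View pics/crop1.png

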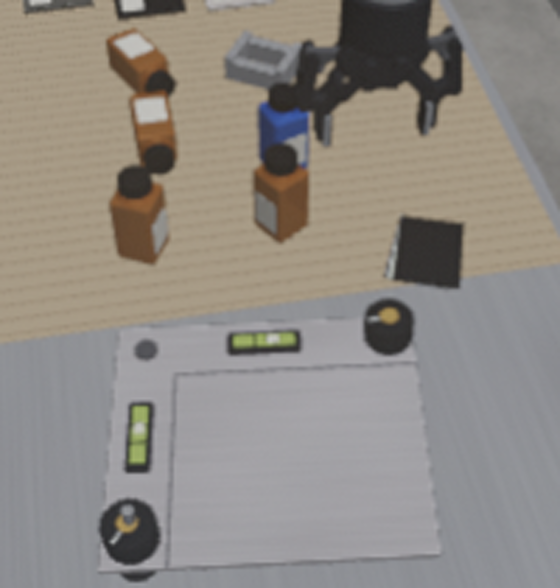

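View pics/wrist0.png

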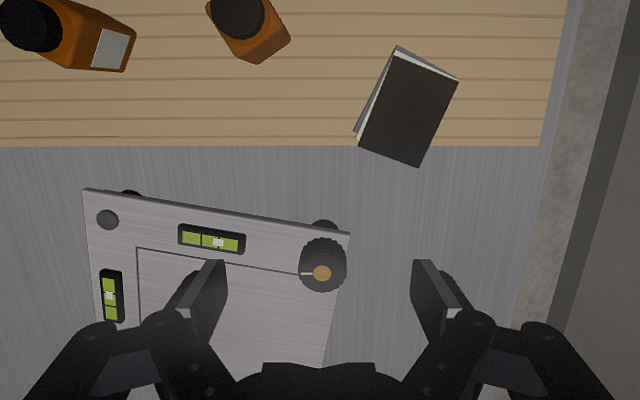

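The crop and wrist view confirm the layout: the panels stand at wrist (410,105), the rear knob is clearly raised, and its bubble sits to the rear. I'll fit the plate plane and the knob centres.

```bash
cat >> h.py <<'E'
def cloud(c,d):
    v,u=np.mgrid[0:400,0:640]; return pts(c,np.c_[u.ravel(),v.ravel()],d).reshape(400,640,3)
def inplate(X,foot,yaw):  # deck coords from world (approx, planar)
    q=X[...,:2]-foot; cy,sy=np.cos(yaw),np.sin(yaw)
    return np.stack([q[...,0]*cy+q[...,1]*sy-.148,-q[...,0]*sy+q[...,1]*cy+.130],-1)
def deck2w(xy,foot,yaw):
    x=np.array(xy,float)+[.148,-.130]; cy,sy=np.cos(yaw),np.sin(yaw)
    return np.stack([x[...,0]*cy-x[...,1]*sy,x[...,0]*sy+x[...,1]*cy],-1)+foot
def plane(tag,foot,yaw):
    p,d,c=load(tag); X=cloud(c,d); q=inplate(X,foot,yaw)
    m=(abs(q[...,0])<.11)&(abs(q[...,1])<.085)&(X[...,2]<.075)&(X[...,2]>.025)
    A=np.c_[q[m],np.ones(m.sum())]; z=X[m][:,2]
    for _ in range(4):
        s=np.linalg.lstsq(A,z,rcond=None)[0]; r=abs(z-A@s); k=r<max(.002,2*np.median(r)); A,z=A[k],z[k]
    return s,len(z),np.std(z-A@s)
def knobs(tag):
    p,d,c=load(tag); X=cloud(c,d); h=cv2.cvtColor(p,cv2.COLOR_BGR2HSV); out=[]
    for g in((.69,-.10),(.41,-.265)):
        m=(h[...,2]<70)&(np.hypot(X[...,0]-g[0],X[...,1]-g[1])<.06)&(X[...,2]>.06)
        z=np.percentile(X[m][:,2],90); m2=m&(abs(X[...,2]-z)<.005)
        out.append((np.r_[cv2.minEnclosingCircle(X[m2][:,:2].astype(np.float32))[0],z].round(4),m2.sum(),cv2.minEnclosingCircle(X[m2][:,:2].astype(np.float32))[1]))
    return out
E
python3 - <<'E'
from h import *
for t in('side0','scene0'):
    print(t,knobs(t))
    for yaw in(-.17,): print(plane(t,np.array([.443,-.057]),yaw))
# fixed foot disc & deck edges, wrist view and side
p,d,c=load('wrist0'); print('foot wrist',pts(c,[(108,219)],d).round(4),'knobA wrist',pts(c,[(322,252)],d).round(4), 'spindle',pts(c,[(321,273)],d).round(4))
p,d,c=load('scene0'); print('foot scene',pts(c,[(277,180)],d).round(4))
# knobs by two views: foot disc triangulated
ps,ds,cs=load('side0'); pw,dw,cw=load('wrist0'); print(tri(cs,(267,220),cw,(108,219)))
E
```

```text
side0 [(array([ 0.6746, -0.0569,  0.5054]), np.int64(106), 0.024304378777742386), (array([ 0.4086, -0.2593,  0.0774]), np.int64(170), 0.023602448403835297)]
(array([0.04369098, 0.03581064, 0.04763677]), 4141, np.float64(0.0010189663968896497))
scene0 [(array([ 0.6752, -0.0524,  0.5122]), np.int64(113), 0.023878101259469986), (array([ 0.4088, -0.2574,  0.0777]), np.int64(133), 0.023814020678400993)]
(array([0.0415068 , 0.03842707, 0.04762294]), 3178, np.float64(0.0010621397259953404))
foot wrist [[ 0.4464 -0.0526  0.0504]] knobA wrist [[ 0.6791 -0.0696  0.0923]] spindle [[ 0.6782 -0.0932  0.0918]]
foot scene [[ 0.448  -0.0569  0.0516]]
(array([ 0.44288429, -0.05458419,  0.04551057]), np.float64(5.223020224326826e-05))
```

Plate tilt is rear high by about 42 mrad, so knob a needs about 3.2 rad clockwise. The left is high by about 37 mrad, so knob b needs about 2.4 rad anticlockwise. Knob a's centre is near (0.681,-0.096) with its top at 0.093. Knob b's is near (0.409,-0.258) with its top at 0.0775. Both are consistent with the foot spacing.

```bash
python3 -m handwheel '[0.006,-0.092,0,0,0,0.078,0.006,-0.092,0,0,0,0.078,0.006,-0.092,0,0,0,0.078,0.006,-0.092,0,0,0,0.078,0.006,-0.092,0,0,0,0.078]' 1 70; python3 -m handwheel '[0.006,-0.092,0,0,0,0.078,0.004,-0.092,0,0,0,0.078,0,0,-0.2,0,0,0,0,0,-0.2,0,0,0,0,0,0,0,0,0]'
python3 - <<'E'
from h import *
p,d,c=grab('wrist','w1'); X=cloud(c,d); s=ctrl.get_state(); print(np.round(s['eef_pos'],4),np.round(s['qpos'],3))
m=(p.max(2)<75)&(np.hypot(X[...,0]-.681,X[...,1]+.096)<.04)&(abs(X[...,2]-.093)<.006)
print(cv2.minEnclosingCircle(X[m][:,:2].astype(np.float32)),np.median(X[m],0),m.sum())
E
```

```text
time: 0.57
eef_pos: [0.6792, -0.0695, 0.2497]
tcp_rot: [0.458, 0.889, -0.0, -0.001]
contact_force: [-0.4, -0.7, 0.1]
opening: 1.001
finger_force: 0.0
time: 0.98
eef_pos: [0.677, -0.0959, 0.1822]
tcp_rot: [0.349, 0.937, -0.0, -0.007]
contact_force: [-1.0, -0.1, -2.0]
opening: 1.001
finger_force: 0.0
[ 0.6782 -0.096   0.1852] [-0.288  0.367  1.597  0.     1.188 -1.146]
((0.6789407134056091, -0.09251430630683899), 0.024988867342472076) [ 0.67762024 -0.08977041  0.09181986] 2827
```

```bash
python3 -m handwheel '[0,0.02,-0.16,0,0,0,0,0,-0.16,0,0,0,0,0,-0.16,0,0,0,0,0,-0.12,0,0,0,0,0,-0.09,0,0,0]'; python3 -m handwheel '[0,0,0,0,0,0,0,0,0,0,0,0,0,0,0,0,0,0]'; python3 -m handwheel '[0,0,0,0,0,0,0,0,0,0,0,0,0,0,0,0,0,0,0,0,0,0,0,0,0,0,0,0,0,0]' 0 70;python3 -m handwheel '[0,0,0,0,0,0,0,0,0,0,0,0,0,0,0,0,0,0,0,0,0,0,0,0,0,0,0,0,0,0]'
```

```text
time: 1.45
eef_pos: [0.6812, -0.0933, 0.0867]
tcp_rot: [0.349, 0.937, -0.0, 0.0]
contact_force: [-0.9, 1.4, -0.1]
opening: 1.003
finger_force: 0.0
time: 1.7
eef_pos: [0.6824, -0.0939, 0.0892]
tcp_rot: [0.349, 0.937, 0.0, 0.002]
contact_force: [0.8, -0.6, 1.1]
opening: 0.999
finger_force: 0.0
time: 2.12
eef_pos: [0.6811, -0.0944, 0.0887]
tcp_rot: [0.349, 0.937, -0.001, 0.0]
contact_force: [-3.4, -1.5, 5.3]
opening: 0.538
finger_force: 72.2
time: 2.53
eef_pos: [0.6811, -0.0944, 0.0888]
tcp_rot: [0.349, 0.937, -0.001, 0.0]
contact_force: [-3.5, -1.1, 5.7]
opening: 0.539
finger_force: 72.3
```

```bash
python3 -m handwheel '[0,0,-0.0026,0,0,-0.078,0,0,-0.0026,0,0,-0.078,0,0,-0.0026,0,0,-0.078,0,0,-0.0026,0,0,-0.078,0,0,-0.0026,0,0,-0.078]'; python3 -m handwheel '[0,0,-0.0026,0,0,-0.078,0,0,-0.0026,0,0,-0.078,0,0,-0.0026,0,0,-0.078,0,0,-0.0026,0,0,-0.078,0,0,-0.0026,0,0,-0.078]'
python3 - <<'E'
from h import *
grab('scene','s1'); print(plane('s1',np.array([.445,-.055]),-.172)); s=ctrl.get_state(); print(s['wrist_torque'],s['contact_force'],s['qpos'])
E
```

```text
time: 2.95
eef_pos: [0.6797, -0.0956, 0.0868]
tcp_rot: [0.617, 0.787, -0.002, -0.001]
contact_force: [-11.3, -5.6, 8.8]
opening: 0.54
finger_force: 73.3
time: 3.37
eef_pos: [0.6778, -0.0956, 0.0848]
tcp_rot: [0.826, 0.564, -0.005, -0.002]
contact_force: [-17.9, -4.2, 13.5]
opening: 0.538
finger_force: 73.6
(array([0.02565315, 0.0360369 , 0.04526736]), 3220, np.float64(0.0010485941863629556))
[-0.49631564  1.88663434 -0.24213267] [-16.59980164  -4.02596913  12.07105713] [-0.28631213  0.47669192  1.64838046 -0.00554788  1.02543142  0.09488081]
```

```bash
python3 -m handwheel '[-0.005,0,-0.002,0,0,-0.078,-0.005,0,-0.002,0,0,-0.078,-0.005,0,-0.002,0,0,-0.078,-0.005,0,-0.002,0,0,-0.078,-0.005,0,-0.002,0,0,-0.078]'; python3 -m handwheel '[-0.003,0,-0.002,0,0,-0.078,-0.003,0,-0.002,0,0,-0.078,-0.003,0,-0.002,0,0,-0.078,-0.003,0,-0.002,0,0,-0.078,-0.003,0,-0.002,0,0,-0.078]';  python3 -m handwheel '[-0.002,0,-0.002,0,0,-0.078,-0.002,0,-0.002,0,0,-0.078,-0.002,0,-0.002,0,0,-0.078,-0.002,0,-0.002,0,0,-0.078,0,0,-0.002,0,0,-0.078]'; python3 -m handwheel '[0,0,-0.002,0,0,-0.078,0,0,0,0,0,0,0,0,0,0,0,0]'
python3 - <<'E'
from h import *
grab('scene','s2'); print(plane('s2',np.array([.445,-.055]),-.172)); s=ctrl.get_state(); print(s['wrist_torque'],s['contact_force'],s['qpos'])
E
```

```text
time: 3.83
eef_pos: [0.6759, -0.094, 0.0829]
tcp_rot: [0.958, 0.288, -0.002, -0.001]
contact_force: [-7.4, -0.1, 7.2]
opening: 0.537
finger_force: 72.5
time: 4.25
eef_pos: [0.6755, -0.0917, 0.081]
tcp_rot: [1.0, -0.015, 0.001, -0.003]
contact_force: [0.0, 4.3, 1.7]
opening: 0.539
finger_force: 72.1
time: 4.67
eef_pos: [0.6766, -0.0898, 0.0791]
tcp_rot: [0.949, -0.316, 0.003, -0.005]
contact_force: [7.1, 9.8, -3.1]
opening: 0.539
finger_force: 71.8
time: 4.92
eef_pos: [0.677, -0.0895, 0.0787]
tcp_rot: [0.928, -0.371, 0.003, -0.005]
contact_force: [6.6, 9.7, -3.0]
opening: 0.54
finger_force: 72.1
(array([-0.00031887,  0.03610442,  0.04143488]), 3200, np.float64(0.0010740818155937771))
[ 1.97019127 -1.92108024 -0.15117905] [ 7.55733577  9.646504   -3.55865592] [-0.28312986  0.47315484  1.66632853  0.01210288  0.99424484  2.04190171]
```

```bash
python3 -m handwheel '[0,0,0,0,0,0,0,0,0,0,0,0,0,0,0,0,0,0,0,0,0,0,0,0,0,0,0,0,0,0]' 1; python3 -m handwheel '[0,0,0.1,0,0,0,0,0,0.2,0,0,0,0,0,0.2,0,0,0,0,0,0.2,0,0,0,0,0,0.1,0,0,0]';python3 -m handwheel '[-0.176,-0.11,0,0,0,0,-0.176,-0.11,0,0,0,0,-0.176,-0.11,0,0,0,0,-0.176,-0.11,0,0,0,0,-0.176,-0.11,0,0,0,0]';python3 -m handwheel '[-0.176,-0.11,0,0,0,0,-0.176,-0.11,0,0,0,0,-0.176,-0.11,0,0,0,0,-0.176,-0.11,0,0,0,0,-0.176,-0.11,0,0,0,0]';python3 -m handwheel '[0,0,0,0,0,0,0,0,0,0,0,0]'
python3 - <<'E'
from h import *
p,d,c=grab('wrist','w2'); X=cloud(c,d); s=ctrl.get_state(); print(np.round(s['eef_pos'],4),np.round(s['qpos'],3))
m=(p.max(2)<75)&(np.hypot(X[...,0]-.409,X[...,1]+.258)<.04)&(abs(X[...,2]-.0775)<.006)
print(cv2.minEnclosingCircle(X[m][:,:2].astype(np.float32)),np.median(X[m],0),m.sum())
grab('side','d2'); print(plane('d2',np.array([.445,-.055]),-.172))
E
```

```text
time: 5.38
eef_pos: [0.6737, -0.094, 0.0782]
tcp_rot: [0.929, -0.37, -0.0, 0.0]
contact_force: [0.1, 0.0, 0.1]
opening: 1.003
finger_force: 0.0
time: 5.8
eef_pos: [0.6757, -0.0944, 0.2046]
tcp_rot: [0.929, -0.37, 0.004, -0.0]
contact_force: [0.8, -0.2, 0.2]
opening: 1.002
finger_force: 0.0
time: 6.22
eef_pos: [0.5403, -0.1766, 0.1984]
tcp_rot: [0.929, -0.369, 0.0, 0.0]
contact_force: [-0.3, -0.0, 0.3]
opening: 0.999
finger_force: 0.0
time: 6.63
eef_pos: [0.4083, -0.2591, 0.1984]
tcp_rot: [0.929, -0.37, 0.0, 0.0]
contact_force: [-0.4, -0.2, 1.7]
opening: 0.999
finger_force: 0.0
time: 6.8
eef_pos: [0.4088, -0.2593, 0.1985]
tcp_rot: [0.929, -0.371, 0.0, -0.0]
contact_force: [1.0, 0.9, -0.4]
opening: 0.999
finger_force: 0.0
[ 0.4096 -0.2589  0.1985] [-0.774 -0.091  2.083  0.     1.149  1.556]
((0.41044893860816956, -0.25842446088790894), 0.02478070743381977) [ 0.41350759 -0.25947477  0.07439752] 2072
(array([0.0014503 , 0.03579828, 0.04150707]), 4070, np.float64(0.001023331885436281))
```

```bash
python3 -m handwheel '[0,0,-0.2,0,0,0,0,0,-0.2,0,0,0,0,0,-0.2,0,0,0,0,0,-0.17,0,0,0,0,0,-0.1,0,0,0]'; python3 -m handwheel '[0,0,0,0,0,0,0,0,0,0,0,0,0,0,0,0,0,0]'; python3 -m handwheel '[0,0,0,0,0,0,0,0,0,0,0,0,0,0,0,0,0,0,0,0,0,0,0,0,0,0,0,0,0,0]' 0 70;python3 -m handwheel '[0,0,0,0,0,0,0,0,0,0,0,0]'
python3 -m handwheel '[0,0,0.0026,0,0,0.078,0,0,0.0026,0,0,0.078,0,0,0.0026,0,0,0.078,0,0,0.0026,0,0,0.078,0,0,0.0026,0,0,0.078]';python3 -m handwheel '[0,0,0.0026,0,0,0.078,0,0,0.0026,0,0,0.078,0,0,0.0026,0,0,0.078,0,0,0.0026,0,0,0.078,0,0,0.0026,0,0,0.078]'
```

```text
time: 7.32
eef_pos: [0.4094, -0.2564, 0.0645]
tcp_rot: [0.93, -0.369, -0.002, -0.001]
contact_force: [0.2, 1.0, 0.1]
opening: 0.996
finger_force: 0.0
time: 7.57
eef_pos: [0.4111, -0.2589, 0.0688]
tcp_rot: [0.929, -0.369, 0.001, 0.0]
contact_force: [0.0, 1.1, 0.8]
opening: 0.998
finger_force: 0.0
time: 7.98
eef_pos: [0.4108, -0.2587, 0.0694]
tcp_rot: [0.929, -0.37, 0.001, -0.001]
contact_force: [-0.5, 3.1, 6.3]
opening: 0.541
finger_force: 71.0
time: 8.15
eef_pos: [0.4108, -0.2588, 0.0694]
tcp_rot: [0.929, -0.37, 0.001, -0.001]
contact_force: [-0.6, 2.6, 6.5]
opening: 0.537
finger_force: 71.0
time: 8.57
eef_pos: [0.4114, -0.2573, 0.0712]
tcp_rot: [0.997, -0.071, 0.002, -0.002]
contact_force: [3.6, 9.4, 7.4]
opening: 0.543
finger_force: 53.2
time: 8.98
eef_pos: [0.4114, -0.2558, 0.0732]
tcp_rot: [0.973, 0.233, 0.003, -0.003]
contact_force: [1.2, 15.8, 11.8]
opening: 0.542
finger_force: 70.4
```

```bash
python3 -m handwheel '[0,0.005,0.003,0,0,0.078,0,0.005,0.003,0,0,0.078,0,0.005,0.003,0,0,0.078,0,0.004,0.003,0,0,0.078,0,0.003,0.003,0,0,0.078]';python3 -m handwheel '[0,0.002,0.003,0,0,0.078,0,0.002,0.003,0,0,0.078,0,0.002,0.003,0,0,0.078,0,0,0.003,0,0,0.078,0,0,0,0,0,0]'
python3 - <<'E'
from h import *
grab('scene','s3'); print(plane('s3',np.array([.445,-.055]),-.172)); s=ctrl.get_state(); print(s['wrist_torque'],s['contact_force'],s['qpos'])
E
```

```text
time: 9.4
eef_pos: [0.4106, -0.2541, 0.0753]
tcp_rot: [0.857, 0.516, 0.002, -0.0]
contact_force: [-4.4, 7.3, 7.8]
opening: 0.54
finger_force: 70.1
time: 9.82
eef_pos: [0.4096, -0.2533, 0.0768]
tcp_rot: [0.706, 0.708, 0.001, -0.001]
contact_force: [-5.9, 6.4, 8.8]
opening: 0.54
finger_force: 70.2
(array([ 0.00168329, -0.00054874,  0.04613217]), 3241, np.float64(0.0010853394349272336))
[ 1.06544055 -0.44121151  0.12177821] [-6.27483865  6.45357149  8.76365644] [-0.76607964  0.08564272  2.16190669  0.00308705  0.89621675 -0.7674935 ]
```

```bash
python3 -m handwheel '[0,0,0,0,0,0,0,0,0,0,0,0,0,0,0,0,0,0,0,0,0,0,0,0,0,0,0,0,0,0]' 1; python3 -m handwheel '[0,0,0.1,0,0,0,0,0,0.2,0,0,0,0,0,0.26,0,0,0,0,0,0.26,0,0,0,0,0,0.26,0,0,0]';python3 -m handwheel '[0.15,-0.05,0.1,0,0,0,0.15,-0.05,0.1,0,0,0,0.15,-0.05,0.1,0,0,0,0,0,0,0,0,0,0,0,0,0,0,0]'
python3 - <<'E'
from h import *
s=ctrl.get_state(); print(np.round(s['eef_pos'],3))
for n in('scene','side','wrist'): grab(n,n+'4')
for n in('scene4','side4'): print(plane(n,np.array([.445,-.055]),-.172))
p=load('side4')[0]; w=load('wrist4')[0]
out=np.vstack([cv2.resize(p[95:300,200:400],(615,630//1))[:330],np.zeros((2,615,3),np.uint8)])
cv2.imwrite('pics/m4.png',np.vstack([cv2.resize(p[90:300,200:400],(400,420))]))
E
```

```text
time: 10.28
eef_pos: [0.4099, -0.2546, 0.0757]
tcp_rot: [0.707, 0.707, -0.0, 0.0]
contact_force: [0.7, 0.1, -0.3]
opening: 0.996
finger_force: 0.0
time: 10.7
eef_pos: [0.4094, -0.2541, 0.239]
tcp_rot: [0.707, 0.707, -0.0, -0.0]
contact_force: [0.7, -0.3, 0.6]
opening: 0.999
finger_force: 0.0
time: 11.12
eef_pos: [0.478, -0.2773, 0.2832]
tcp_rot: [0.707, 0.707, -0.0, 0.001]
contact_force: [-0.4, 0.0, -0.3]
opening: 0.997
finger_force: 0.0
[ 0.478 -0.277  0.283]
(array([ 0.00060159, -0.00052325,  0.04617442]), 3271, np.float64(0.001062102011137873))
(array([ 0.00124226, -0.00052715,  0.04629467]), 4076, np.float64(0.0009844387858535457))
```

View pics/m4.png

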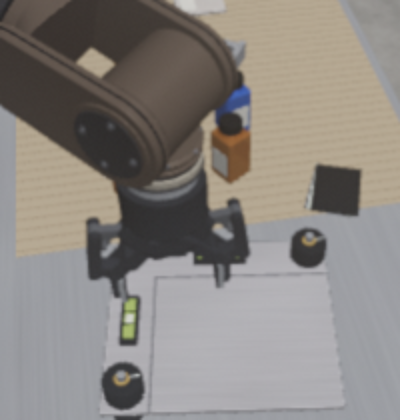

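View pics/scene4.png

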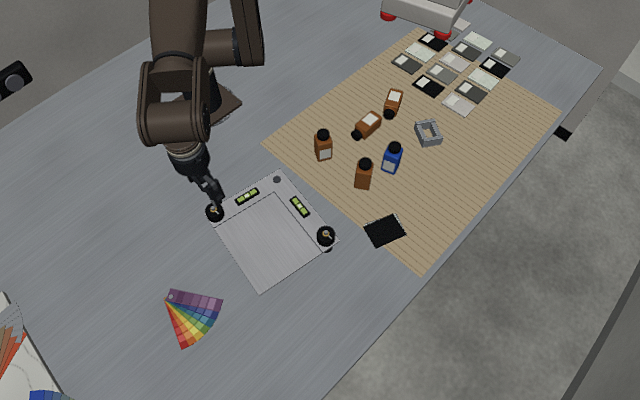

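Both bubbles sit between their lines, and the fitted tilt is 1 mrad or less on both axes. The scene shows the standing bottles at (323,145) and (364,173), the fallen ones at (367,125) and (393,102), and the blue look-alike at (393,157). Next I move over the bottles to look from above.

```bash
python3 -m handwheel '[0.1,0.26,0.05,0,0,0,0.1,0.26,0.05,0,0,0,0.1,0.26,0.05,0,0,0,0.1,0.26,0.05,0,0,0,0.1,0.26,0.05,0,0,0]'; python3 -m handwheel '[0.0,0.26,0.1,0,0,0,0.0,0.26,0.1,0,0,0,0.0,0.26,0.1,0,0,0,0,0.26,0.1,0,0,0,0.0,0.26,0.1,0,0,0]';python3 -m handwheel '[0,0,0,0,0,0,0,0,0,0,0,0]'
cat >> h.py <<'E'
def bottles(tag):
    p,d,c=load(tag); h=cv2.cvtColor(p,cv2.COLOR_BGR2HSV); X=cloud(c,d)
    inb=(X[...,0]>.3)&(X[...,0]<1)&(abs(X[...,1])<.7)&(X[...,2]<.2)
    am=((h[...,0]>4)&(h[...,0]<18)&(h[...,1]>140)&inb&(X[...,2]>.015)).astype(np.uint8)
    am=cv2.morphologyEx(am,cv2.MORPH_CLOSE,np.ones((7,7),np.uint8))  # bridges the label
    n,l,st,ce=cv2.connectedComponentsWithStats(am)
    for i in range(1,n):
        if st[i,4]<60: continue
        q=X[(l==i)&inb]; zt=np.percentile(q[:,2],95)
        m=(l==i)&inb&(X[...,2]>zt-.008)
        r=cv2.minAreaRect(X[m][:,:2].astype(np.float32)); b=cv2.boxPoints(r)
        near=(h[...,2]<60)&inb&(np.hypot(X[...,0]-r[0][0],X[...,1]-r[0][1])<.085)&(X[...,2]>.012)&(X[...,2]<.125)
        cap=X[near]; print(tag,ce[i].round(0),st[i,4],'zt %.3f'%zt,'rect',np.round(r[0],4),np.round(r[1],4),'ang %.1f'%r[2], 'cap n%d'%len(cap), (np.median(cap,0).round(4),np.percentile(cap,95,0).round(3)) if len(cap) else '')
        tp=near&(X[...,2]>.104)
        if tp.sum()>15: print('   captop',np.round(cv2.minEnclosingCircle(X[tp][:,:2].astype(np.float32)),4))
E
sed -i "s/print('   captop',np.round(cv2.minEnclosingCircle(\(.*\)),4))$/print('   captop',cv2.minEnclosingCircle(\1))/" h.py
python3 - <<'E'
from h import *
s=ctrl.get_state(); print(np.round(s['eef_pos'],3))
grab('wrist','w5'); bottles('w5'); bottles('scene4'); bottles('side0')
E
```

```text
time: 11.68
eef_pos: [0.55, -0.0837, 0.3185]
tcp_rot: [0.707, 0.707, -0.0, -0.001]
contact_force: [0.2, -1.0, -0.1]
opening: 0.997
finger_force: 0.0
time: 12.1
eef_pos: [0.5495, 0.1105, 0.3936]
tcp_rot: [0.707, 0.707, -0.001, -0.001]
contact_force: [0.9, -0.3, -0.1]
opening: 1.001
finger_force: 0.0
time: 12.27
eef_pos: [0.5501, 0.1106, 0.3944]
tcp_rot: [0.706, 0.708, 0.0, 0.0]
contact_force: [-0.5, -0.3, -0.5]
opening: 0.999
finger_force: 0.0
[0.55  0.111 0.394]
w5 [271.  19.] 1138 zt 0.049 rect [0.4878 0.28  ] [0.0415 0.0476] ang 89.8 cap n416 (array([0.4904, 0.2495, 0.0387]), array([0.506, 0.258, 0.042]))
w5 [361. 125.] 685 zt 0.092 rect [0.6152 0.1372] [0.046  0.0472] ang 31.1 cap n774 (array([0.6153, 0.1388, 0.1111]), array([0.63 , 0.216, 0.112]))
   captop ((0.6147899627685547, 0.1370992213487625), 0.018819164484739304)
w5 [255. 129.] 793 zt 0.092 rect [0.4556 0.1305] [0.0466 0.0467] ang 60.3 cap n772 (array([0.4564, 0.1311, 0.111 ]), array([0.472, 0.147, 0.112]))
   captop ((0.4553493559360504, 0.13025736808776855), 0.018918652087450027)
scene4 [393. 102.] 221 zt 0.051 rect [0.
[... 757 characters left out ...]
.3902] [0.0431 0.087 ] ang 3.4 cap n48 (array([0.5042, 0.388 , 0.035 ]), array([0.518, 0.396, 0.042]))
side0 [270. 143.] 96 zt 0.051 rect [0.486  0.2731] [0.0409 0.0369] ang 2.4 cap n73 (array([0.4869, 0.2441, 0.0317]), array([0.5  , 0.25 , 0.044]))
side0 [317. 160.] 116 zt 0.094 rect [0.613  0.1194] [0.0304 0.0527] ang 77.9 cap n96 (array([0.6128, 0.1285, 0.1119]), array([0.626, 0.148, 0.115]))
   captop ((0.6137192845344543, 0.13394561409950256), 0.018530402332544327)
side0 [264. 167.] 84 zt 0.093 rect [0.4546 0.1235] [0.0376 0.0407] ang 57.6 cap n100 (array([0.4549, 0.1206, 0.1122]), array([0.469, 0.138, 0.115]))
   captop ((0.45728588104248047, 0.12727361917495728), 0.019702088087797165)
```

View pics/w5.png

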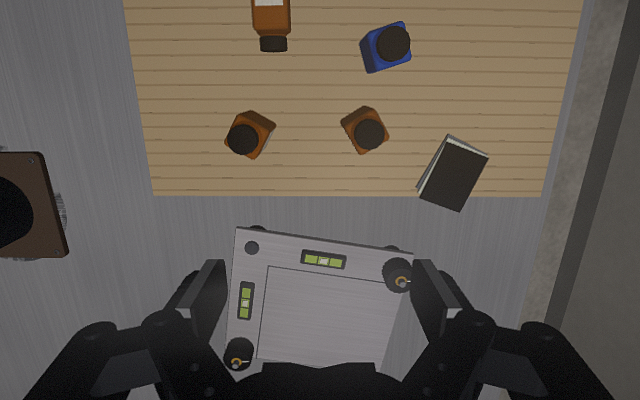

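Both bubbles are centred, at (323,261) and (245,303). The standing bottles are at (250,135) and (365,130), the blue one at (388,47), and a fallen one lies at the top edge. I'll place the fallen ones first, so I move over them and look.

```bash
python3 -m handwheel '[-0.05,0.26,-0.05,0,0,0,-0.05,0.26,-0.05,0,0,0,-0.05,0.26,-0.05,0,0,0,-0.05,0.26,-0.05,0,0,0,-0.05,0.26,-0.05,0,0,0]'; python3 -m handwheel '[-0.05,0.26,0,0,0,0,-0.05,0.13,0,0,0,0,0,0,0,0,0,0,0,0,0,0,0,0]'
python3 - <<'E'
from h import *
s=ctrl.get_state(); print(np.round(s['eef_pos'],3),np.round(s['qpos'],2))
p,d,c=grab('wrist','w6'); bottles('w6')
p,d,c=load('w5'); print('deck corner',onz(c,[(268,266),(396,277)],.0462).round(4),'lev a b',onz(c,[(324,260),(245,302)],.056).round(4),'foot',onz(c,[(252,248)],.0475).round(4))
print('model', [deck2w(x,np.array([.445,-.055]),-.172).round(4).tolist() for x in((-.118,.1),(0,0))])
E
```

```text
time: 12.73
eef_pos: [0.513, 0.3033, 0.3545]
tcp_rot: [0.708, 0.706, -0.001, -0.0]
contact_force: [0.6, -0.3, -0.2]
opening: 0.999
finger_force: 0.0
time: 13.07
eef_pos: [0.4983, 0.3614, 0.3547]
tcp_rot: [0.707, 0.707, -0.002, -0.0]
contact_force: [0.7, -0.7, -0.2]
opening: 1.0
finger_force: 0.0
[0.498 0.361 0.355] [ 0.46  0.1   1.61 -0.    1.44  0.46]
w6 [306.  87.] 1675 zt 0.048 rect [0.4822 0.4452] [0.0469 0.0934] ang 25.0 cap n339 (array([0.5066, 0.3953, 0.0399]), array([0.52 , 0.406, 0.043]))
w6 [310. 185.] 1329 zt 0.048 rect [0.4865 0.3072] [0.0468 0.0939] ang 0.4 cap n336 (array([0.4919, 0.2551, 0.039 ]), array([0.505, 0.39 , 0.043]))
w6 [396. 302.] 312 zt 0.092 rect [0.6149 0.1384] [0.0448 0.0418] ang 32.2 cap n644 (array([0.6138, 0.1436, 0.1111]), array([0.629, 0.155, 0.113]))
   captop ((0.6147090196609497, 0.13723225891590118), 0.01889767497777939)
w6 [295. 306.] 139 zt 0.091 rect [0.4624 0.1422] [0.0166 0.042 ] ang 57.2 cap n204 (array([0.4536, 0.1232, 0.1115]), array([0.469, 0.138, 0.113]))
   captop ((0.4548817276954651, 0.13033939898014069), 0.018618308007717133)
deck corner [[ 0.4689 -0.0889  0.0462]
 [ 0.6837 -0.1098  0.0462]] lev a b [[ 0.5617 -0.0718  0.056 ]
 [ 0.428  -0.1532  0.056 ]] foot [[ 0.4447 -0.0549  0.0475]]
model [[0.4694, -0.0897], [0.5686, -0.2084]]
```

View pics/w6.png

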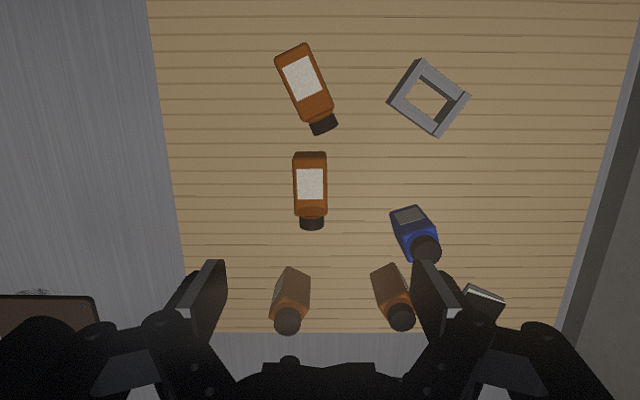

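Wrist view: fallen F1 at (310,185) is aligned with y, and F2 at (305,85) is turned about 25°. The applicator is at (428,97) and the blue bottle at (413,232). F1 first, tilting the tool +30° towards its cap so the final placing tilt is only -60°.

```bash
python3 -m handwheel '[-0.0155,-0.077,-0.2,0.0667,0,0,-0.0155,-0.077,-0.2,0.0667,0,0,-0.0155,-0.077,-0.2,0.0667,0,0,-0.0155,-0.077,-0.2,0.0667,0,0,-0.0155,-0.077,-0.2,0.0667,0,0]' 1; python3 -m handwheel '[0,0,-0.26,0,0,0,0,0,-0.26,0,0,0,0,0,-0.26,0,0,0,0,0,0,0,0,0]'
python3 - <<'E'
from h import *
s=ctrl.get_state(); print(np.round(s['eef_pos'],4),np.round(s['tcp_rot'],3),np.round(s['qpos'],2))
grab('side','d7'); grab('scene','s7'); bottles('d7')
E
```

```text
time: 13.53
eef_pos: [0.4874, 0.3019, 0.2062]
tcp_rot: [0.684, 0.681, 0.186, -0.183]
contact_force: [0.6, 0.4, 0.3]
opening: 1.001
finger_force: 0.0
time: 13.87
eef_pos: [0.4814, 0.3007, 0.0806]
tcp_rot: [0.686, 0.681, 0.176, -0.187]
contact_force: [-1.7, 0.1, -1.1]
opening: 0.998
finger_force: 0.0
[0.4814 0.3007 0.0806] [ 0.686  0.681  0.176 -0.187] [ 0.17  0.21  2.08  0.68  0.89 -0.27]
d7 [270. 143.] 98 zt 0.051 rect [0.4863 0.2714] [0.0416 0.0322] ang 5.3 cap n137 (array([0.4879, 0.2501, 0.0421]), array([0.539, 0.283, 0.123]))
   captop ((0.4813535213470459, 0.26281580328941345), 0.06895414739847183)
d7 [318. 162.] 134 zt 0.092 rect [0.6109 0.121 ] [0.0297 0.0495] ang 73.4 cap n95 (array([0.6121, 0.1283, 0.112 ]), array([0.625, 0.146, 0.115]))
   captop ((0.6158899664878845, 0.13422934710979462), 0.01864648051559925)
d7 [264. 167.] 91 zt 0.094 rect [0.4566 0.1248] [0.0415 0.0417] ang 56.7 cap n103 (array([0.4543, 0.1203, 0.112 ]), array([0.469, 0.139, 0.115]))
   captop ((0.4568048417568207, 0.12734507024288177), 0.01855834200978279)
```

```bash
python3 -m handwheel '[0,0.015,-0.15,0,0,0,0,0,-0.15,0,0,0,0,0,-0.09,0,0,0,0,0,0,0,0,0,0,0,0,0,0,0]';python3 -m handwheel '[0,0,0,0,0,0,0,0,0,0,0,0,0,0,0,0,0,0,0,0,0,0,0,0,0,0,0,0,0,0]' 0 60; python3 -m handwheel '[0,0,0,0,0,0,0,0,0,0,0,0]'
```

```text
time: 14.38
eef_pos: [0.4888, 0.3071, 0.034]
tcp_rot: [0.683, 0.683, 0.185, -0.182]
contact_force: [-0.2, 0.0, 0.2]
opening: 0.998
finger_force: 0.0
time: 14.8
eef_pos: [0.4877, 0.3073, 0.0331]
tcp_rot: [0.682, 0.683, 0.184, -0.183]
contact_force: [-1.7, -3.7, 8.4]
opening: 0.553
finger_force: 63.3
time: 14.97
eef_pos: [0.4877, 0.3073, 0.0331]
tcp_rot: [0.682, 0.683, 0.184, -0.183]
contact_force: [-2.3, -3.9, 7.3]
opening: 0.556
finger_force: 63.3
```

```bash
python3 -m handwheel '[0,0,0.2,0,0,0,0,0,0.25,0,0,0,0,0,0.25,0,0,0,0,0,0.25,0,0,0,0,0,0.25,0,0,0]';python3 -m handwheel '[0,0,0.25,0,0,0,0.0591,-0.2508,0,-0.0769,0,0,0.0591,-0.2508,0,-0.0769,0,0,0.0591,-0.2508,0,-0.0769,0,0,0.0591,-0.2508,0,-0.0769,0,0]';python3 -m handwheel '[0.0591,-0.2508,0,-0.0769,0,0,0.0591,-0.2508,0,-0.0769,0,0,0.0591,-0.2508,0,-0.0769,0,0,0.0591,-0.2508,0,-0.0769,0,0,0.0591,-0.2508,0,-0.0769,0,0]'
python3 - <<'E'
from h import *
s=ctrl.get_state(); print(np.round(s['eef_pos'],4),np.round(s['tcp_rot'],3),np.round(s['qpos'],2))
E
```

```text
time: 15.38
eef_pos: [0.4858, 0.3066, 0.2119]
tcp_rot: [0.683, 0.683, 0.182, -0.183]
contact_force: [0.5, 1.2, -2.4]
opening: 0.559
finger_force: 63.0
time: 15.8
eef_pos: [0.5224, 0.1547, 0.2494]
tcp_rot: [0.707, 0.707, 0.013, -0.012]
contact_force: [1.3, 0.8, -3.1]
opening: 0.555
finger_force: 63.1
time: 16.22
eef_pos: [0.5668, -0.0328, 0.2487]
tcp_rot: [0.679, 0.679, -0.198, 0.198]
contact_force: [0.0, 0.5, -3.8]
opening: 0.55
finger_force: 63.1
[ 0.5668 -0.0328  0.2487] [ 0.679  0.679 -0.198  0.198] [-0.02  0.1   1.86 -0.61  1.23  0.21]
```

```bash
python3 -m handwheel '[0.0591,-0.2508,0,-0.0769,0,0,0.0591,-0.2508,0,-0.0769,0,0,0.0591,-0.2508,0,-0.0769,0,0,0.0591,-0.2508,0,-0.0769,0,0,0.0591,-0.2508,0,0,0,-0.055]';python3 -m handwheel '[0.0591,-0.2508,0,0,0,-0.0545,0,0,0,0,0,0,0,0,0,0,0,0]'
python3 - <<'E'
from h import *
s=ctrl.get_state(); print(np.round(s['eef_pos'],4),np.round(s['tcp_rot'],3),np.round(s['qpos'],2))
grab('side','d8'); grab('scene','s8'); p=load('side4')[0]
a=load('d8')[0][60:300,180:420]; b=load('s8')[0][80:320,180:420]
cv2.imwrite('pics/m8.png',cv2.resize(np.hstack([a,b]),(800,400)))
E
```

```text
time: 16.63
eef_pos: [0.6075, -0.2184, 0.2417]
tcp_rot: [0.636, 0.588, -0.371, 0.334]
contact_force: [0.8, 0.9, -4.8]
opening: 0.551
finger_force: 63.3
time: 16.88
eef_pos: [0.6195, -0.2592, 0.2468]
tcp_rot: [0.664, 0.557, -0.382, 0.32]
contact_force: [-0.3, 0.2, -3.7]
opening: 0.556
finger_force: 63.7
[ 0.6195 -0.2592  0.2468] [ 0.664  0.557 -0.382  0.32 ] [-0.25  0.36  1.71 -1.13  1.27  0.41]
```

View pics/m8.png

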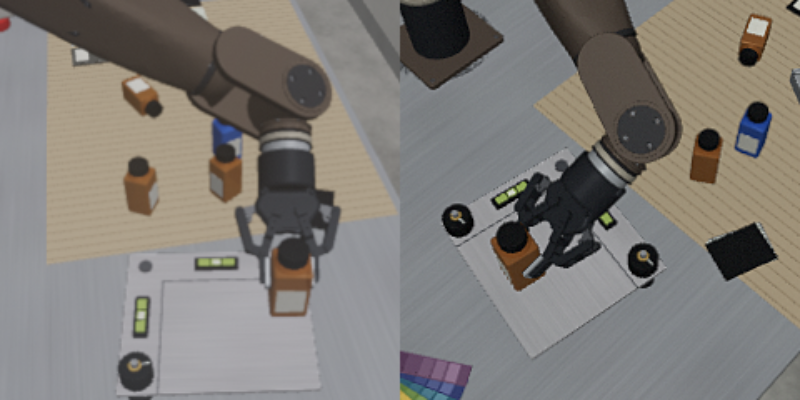

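F1 is held upright over the rear right of the deck (crop (290,280) in the side view). I check its height and verticality, then lower it.

```bash
python3 - <<'E'
from h import *
for t in('d8','s8'):
    p,d,c=load(t); X=cloud(c,d); h=cv2.cvtColor(p,cv2.COLOR_BGR2HSV)
    n=(np.hypot(X[...,0]-.62,X[...,1]+.268)<.05)
    a=n&(h[...,0]>4)&(h[...,0]<18)&(h[...,1]>140); q=X[a]; print(t,'amber z',np.percentile(q[:,2],[1,5,95,99]).round(3),'xy',np.percentile(q[:,:2],[2,98],axis=0).round(3).tolist())
    k=n&(h[...,2]<60)&(X[...,2]>.28); q=X[k]; print('cap',np.percentile(q,[2,50,98],axis=0).round(3).tolist())
    # tilt: front faces at two heights
    q=X[a]
    for lo,hi in((.2,.225),(.225,.25),(.25,.275),(.275,.29)):
        m=(q[:,2]>lo)&(q[:,2]<hi); print(lo,q[m].mean(0).round(4),q[m].min(0).round(3),q[m].max(0).round(3),m.sum())
E
```

```text
d8 amber z [0.285 0.286 0.291 0.292] xy [[0.598, -0.29], [0.636, -0.254]]
cap [[0.601, -0.287, 0.282], [0.617, -0.274, 0.311], [0.644, -0.231, 0.313]]<stdin>:10: RuntimeWarning: Mean of empty slice.
  ret = um.true_divide(
Traceback (most recent call last):
ValueError: zero-size array to reduction operation minimum which has no identity
```

```bash
python3 -m handwheel '[0,0,-0.2,0,0,0,0,0,-0.2,0,0,0,0,0,-0.2,0,0,0,0,0,-0.15,0,0,0,0,0,0,0,0,0]'
```

```text
time: 17.4
eef_pos: [0.6162, -0.2544, 0.129]
tcp_rot: [0.661, 0.561, -0.384, 0.317]
contact_force: [0.3, 0.7, -3.1]
opening: 0.556
finger_force: 63.8
```

```bash
python3 -m handwheel '[0,0,-0.07,0,0,0,0,0,-0.07,0,0,0,0,0,-0.04,0,0,0,0,0,0,0,0,0,0,0,0,0,0,0]';python3 -m handwheel '[0,0,-0.02,0,0,0,0,0,-0.02,0,0,0,0,0,0,0,0,0]'
```

```text
time: 17.82
eef_pos: [0.6201, -0.2573, 0.1098]
tcp_rot: [0.663, 0.558, -0.382, 0.322]
contact_force: [0.7, -0.8, -2.5]
opening: 0.551
finger_force: 63.8
time: 18.07
eef_pos: [0.6197, -0.2573, 0.103]
tcp_rot: [0.663, 0.558, -0.382, 0.322]
contact_force: [-0.5, -1.0, -3.7]
opening: 0.558
finger_force: 63.8
```

Base is at about 0.056, so about 9 mm remains.

```bash
python3 -m handwheel '[0,0,-0.02,0,0,0,0,0,-0.02,0,0,0,0,0,0,0,0,0]';python3 -m handwheel '[0,0,-0.01,0,0,0,0,0,0,0,0,0]';python3 -m handwheel '[0,0,-0.01,0,0,0,0,0,0,0,0,0]'
```

```text
time: 18.32
eef_pos: [0.6193, -0.2573, 0.0962]
tcp_rot: [0.663, 0.558, -0.383, 0.321]
contact_force: [-0.3, 0.3, -3.6]
opening: 0.556
finger_force: 63.8
time: 18.48
eef_pos: [0.6196, -0.2573, 0.0953]
tcp_rot: [0.663, 0.558, -0.382, 0.321]
contact_force: [0.7, -0.1, -2.1]
opening: 0.553
finger_force: 63.8
time: 18.65
eef_pos: [0.6198, -0.2574, 0.0941]
tcp_rot: [0.663, 0.558, -0.382, 0.322]
contact_force: [0.2, -0.0, -2.4]
opening: 0.557
finger_force: 64.1
```

```bash
python3 -m handwheel '[0,0,-0.01,0,0,0,0,0,0,0,0,0]';python3 -m handwheel '[0,0,-0.01,0,0,0,0,0,0,0,0,0]'; python3 -m handwheel '[0,0,0,0,0,0,0,0,0,0,0,0]'
```

```text
time: 18.82
eef_pos: [0.62, -0.2574, 0.094]
tcp_rot: [0.663, 0.557, -0.383, 0.322]
contact_force: [-2.1, 1.9, 2.1]
opening: 0.554
finger_force: 64.4
time: 18.98
eef_pos: [0.62, -0.2574, 0.0939]
tcp_rot: [0.663, 0.556, -0.384, 0.323]
contact_force: [-3.8, 4.4, 7.8]
opening: 0.552
finger_force: 64.9
time: 19.15
eef_pos: [0.62, -0.2574, 0.0939]
tcp_rot: [0.663, 0.556, -0.384, 0.323]
contact_force: [-4.4, 5.0, 6.6]
opening: 0.558
finger_force: 64.9
```

```bash
python3 -m handwheel '[0,0,0,0,0,0,0,0,0,0,0,0,0,0,0,0,0,0,0,0,0,0,0,0]' 0.9; python3 -m handwheel '[0.025,0.142,0.084,0,0,0,0.025,0.142,0.084,0,0,0,0.025,0.142,0.084,0,0,0,0.025,0.142,0.084,0,0,0,0.025,0.142,0.084,0,0,0]';python3 -m handwheel '[0,0.05,0.24,0,0,0,0,0.05,0.24,0,0,0,0,0.05,0.24,0,0,0,0,0.05,0.24,0,0,0,0,0,0,0,0,0]'
python3 - <<'E'
from h import *
s=ctrl.get_state(); print(np.round(s['eef_pos'],4),np.round(s['tcp_rot'],3),np.round(s['qpos'],2))
for n in('scene','side'): grab(n,n+'9'); bottles(n+'9'); print(plane(n+'9',np.array([.445,-.055]),-.172))
E
```

```text
time: 19.48
eef_pos: [0.6198, -0.2575, 0.091]
tcp_rot: [0.663, 0.558, -0.382, 0.322]
contact_force: [0.1, 0.3, -0.6]
opening: 0.9
finger_force: 0.0
time: 19.9
eef_pos: [0.6385, -0.1501, 0.1545]
tcp_rot: [0.663, 0.558, -0.382, 0.321]
contact_force: [-0.4, 0.0, -0.0]
opening: 0.899
finger_force: 0.0
time: 20.32
eef_pos: [0.6414, -0.1201, 0.3088]
tcp_rot: [0.665, 0.555, -0.378, 0.328]
contact_force: [1.2, -0.5, 2.0]
opening: 0.899
finger_force: 0.0
[ 0.6414 -0.1201  0.3088] [ 0.665  0.555 -0.378  0.328] [-0.04  0.34  1.62 -1.04  1.48  0.41]
scene9 [363. 176.] 310 zt 0.096 rect [0.6171 0.1321] [0.0446 0.0387] ang 28.7 cap n137 (array([0.6173, 0.1313, 0.1115]), array([0.632, 0.148, 0.115]))
   captop ((0.6157963871955872, 0.13511762022972107), 0.017955705523490906)
scene9 [262. 263.] 360 zt 0.141 rect [ 0.621  -0.2678] [0.0461 0.0438] ang 79.0 cap n6 (array([ 0.6451, -0.2505,  0.0885]), array([ 0.646, -0.25 ,  0.116]))
(array([ 0.00213332, -0.00225072,  0.04614146]), 2699, np.float64(0.0010458414523878696))
side9 [267. 118.] 80 zt 0.050 rect [0.4924 0.4181] [0.0404 0.0329] ang 22.3 cap n62 (array([0.503 , 0.3873, 0.0311]), array([0.516, 0.396, 0.042]))
side9 [318. 162.] 163 zt 0.094 rect [0.6136 0.1201] [0.0278 0.0525] ang 79.6 cap n97 (array([0.6128, 0.129 , 0.1117]), array([0.628, 0.147, 0.115]))
   captop ((0.6138317584991455, 0.1337132453918457), 0.01734580285847187)
side9 [264. 167.] 83 zt 0.094 rect [0.455  0.1245] [0.038  0.0435] ang 64.2 cap n93 (array([0.4538, 0.1199, 0.1119]), array([0.467, 0.136, 0.115]))
   captop ((0.45511236786842346, 0.12601737678050995), 0.016313418745994568)
(array([ 0.00441795, -0.00400983,  0.04643797]), 3176, np.float64(0.0009536365442513264))
```

```bash
python3 -m handwheel '[-0.07,0.25,0,0.0757,-0.0132,0,-0.07,0.25,0,0.0757,-0.0132,0,-0.07,0.25,0,0.0757,-0.0132,0,-0.07,0.25,0,0.0757,-0.0132,0,-0.07,0.25,0,0.0757,-0.0132,0]' 1;python3 -m handwheel '[-0.07,0.25,0,0.0757,-0.0132,0,-0.07,0.25,0,0.0757,-0.0132,0,-0.07,0.25,0,0.0757,-0.0132,0,-0.07,0.25,0,0.0757,-0.0132,0,-0.07,0.25,0,0.0757,-0.0132,0]';python3 -m handwheel '[-0.07,0.25,0,0.0757,-0.0132,0,-0.07,0.25,0,0.0757,-0.0132,0,-0.07,0.25,0,0.0757,-0.0132,0,-0.07,0.25,0,0,0,0.0774,-0.07,0.25,0,0,0,0.0774]';python3 -m handwheel '[0,0,0,0,0,0.0774,0,0,0,0,0,0.0774,0,0,0,0,0,0.0774,0,0,0,0,0,0,0,0,0,0,0,0]'
python3 - <<'E'
from h import *
from scipy.spatial.transform import Rotation as Ro
s=ctrl.get_state(); R=Ro.from_quat(s['tcp_rot']).as_matrix(); print(np.round(s['eef_pos'],4),'closing',R[:,1].round(3),'z',R[:,2].round(3),np.round(s['qpos'],2))
grab('wrist','w10'); bottles('w10')
E
```

```text
time: 20.83
eef_pos: [0.585, 0.0683, 0.2963]
tcp_rot: [0.747, 0.628, -0.167, 0.139]
contact_force: [0.4, -0.1, -0.3]
opening: 0.997
finger_force: 0.0
time: 21.25
eef_pos: [0.5327, 0.2555, 0.2967]
tcp_rot: [0.763, 0.641, 0.063, -0.054]
contact_force: [-0.3, -0.8, -0.5]
opening: 1.003
finger_force: 0.0
time: 21.67
eef_pos: [0.4787, 0.4411, 0.2937]
tcp_rot: [0.658, 0.707, 0.173, -0.19]
contact_force: [0.7, -0.4, -0.6]
opening: 1.003
finger_force: 0.0
time: 22.08
eef_pos: [0.4811, 0.4413, 0.2956]
tcp_rot: [0.521, 0.813, 0.138, -0.219]
contact_force: [0.3, 0.0, 0.2]
opening: 1.0
finger_force: 0.0
[0.4811 0.4413 0.2956] closing [ 0.908  0.418 -0.004] z [-0.212  0.452 -0.867] [ 0.41  0.17  1.68  0.54  1.34 -0.17]
w10 [321. 269.] 1511 zt 0.049 rect [0.4822 0.4452] [0.0457 0.0904] ang 24.5 cap n0
```

```bash
python3 -m handwheel '[0,0.02,-0.26,0,0,0,0,0,-0.26,0,0,0,0,0,-0.26,0,0,0,0,0,-0.26,0,0,0,0,0,-0.26,0,0,0]';python3 -m handwheel '[0,0,-0.2,0,0,0,0,0,-0.15,0,0,0,0,0,-0.11,0,0,0,0,0,0,0,0,0,0,0,0,0,0,0]';python3 -m handwheel '[0,0,0,0,0,0,0,0,0,0,0,0,0,0,0,0,0,0,0,0,0,0,0,0,0,0,0,0,0,0]' 0 60; python3 -m handwheel '[0,0,0,0,0,0,0,0,0,0,0,0]'
```

```text
time: 22.55
eef_pos: [0.4803, 0.4441, 0.1014]
tcp_rot: [0.521, 0.814, 0.139, -0.217]
contact_force: [0.4, 0.3, -0.8]
opening: 0.999
finger_force: 0.0
time: 22.97
eef_pos: [0.48, 0.444, 0.0332]
tcp_rot: [0.52, 0.814, 0.138, -0.218]
contact_force: [-0.6, -0.5, 0.4]
opening: 1.002
finger_force: 0.0
time: 23.38
eef_pos: [0.4825, 0.4451, 0.0363]
tcp_rot: [0.519, 0.815, 0.141, -0.217]
contact_force: [1.8, -3.0, 6.0]
opening: 0.55
finger_force: 64.3
time: 23.55
eef_pos: [0.4825, 0.4451, 0.0364]
tcp_rot: [0.519, 0.815, 0.141, -0.217]
contact_force: [1.3, -2.1, 7.3]
opening: 0.555
finger_force: 64.6
```

```bash
python3 -m handwheel '[0,0,0.2,0,0,0,0,0,0.25,0,0,0,0,0,0.25,0,0,0,0,0,0.25,0,0,0,0,0,0.25,0,0,0]';python3 -m handwheel '[0,0,0.25,0,0,0,0.0077,-0.2514,0,0,0,-0.0768,0.0077,-0.2514,0,0,0,-0.0768,0.0077,-0.2514,0,0,0,-0.0768,0.0077,-0.2514,0,0,0,-0.0768]'; python3 -m handwheel '[0.0077,-0.2514,0,0,0,-0.0768,0.0077,-0.2514,0,-0.0757,0.0132,0,0.0077,-0.2514,0,-0.0757,0.0132,0,0.0077,-0.2514,0,-0.0757,0.0132,0,0.0077,-0.2514,0,-0.0757,0.0132,0]'
python3 - <<'E'
from h import *
from scipy.spatial.transform import Rotation as Ro
s=ctrl.get_state(); R=Ro.from_quat(s['tcp_rot']).as_matrix(); print(np.round(s['eef_pos'],4),'closing',R[:,1].round(3),'z',R[:,2].round(3),np.round(s['qpos'],2))
E
```

```text
time: 23.97
eef_pos: [0.48, 0.4441, 0.2144]
tcp_rot: [0.52, 0.815, 0.138, -0.218]
contact_force: [0.6, 0.5, -2.6]
opening: 0.552
finger_force: 63.4
time: 24.38
eef_pos: [0.4844, 0.2922, 0.2504]
tcp_rot: [0.701, 0.665, 0.187, -0.178]
contact_force: [0.3, -0.7, -2.6]
opening: 0.553
finger_force: 63.6
time: 24.8
eef_pos: [0.4908, 0.1032, 0.2517]
tcp_rot: [0.764, 0.645, 0.012, -0.012]
contact_force: [0.4, 0.3, -3.8]
opening: 0.555
finger_force: 63.6
[0.4908 0.1032 0.2517] closing [ 0.986 -0.168 -0.002] z [ 0.004  0.034 -0.999] [-0.01 -0.11  2.    0.04  1.25  0.15]
```

```bash
python3 -m handwheel '[0.0077,-0.2514,0,-0.0757,0.0132,0,0.0077,-0.2514,0,-0.0757,0.0132,0,0.0077,-0.2514,0,-0.0757,0.0132,0,0.0077,-0.2514,0,-0.0757,0.0132,0,0.0077,-0.2514,0,-0.0757,0.0132,0]'; python3 -m handwheel '[0.0077,-0.2514,0,-0.0757,0.0132,0,0.0077,-0.2514,0,-0.0757,0.0132,0,0.0077,-0.2514,0,-0.0757,0.0132,0,0.0077,-0.2514,0,-0.0757,0.0132,0,0,0,0,0,0,0]';python3 -m handwheel '[0,0,0,0,0,0,0,0,0,0,0,0]'
cat >> h.py <<'E'
def held(tag,xy,rad=.05):
    p,d,c=load(tag); X=cloud(c,d); h=cv2.cvtColor(p,cv2.COLOR_BGR2HSV)
    n=(np.hypot(X[...,0]-xy[0],X[...,1]-xy[1])<rad)&(X[...,2]>.14)
    q=X[n&(h[...,0]>4)&(h[...,0]<18)&(h[...,1]>140)]; print(tag,'amber',np.percentile(q,[2,98],axis=0).round(3).tolist())
    q=X[n&(h[...,2]<60)]; z=np.percentile(q[:,2],98) if len(q) else 0; q=q[q[:,2]>z-.006]; print(' cap',q.mean(0).round(4),q.min(0).round(3),q.max(0).round(3),len(q))
def st():
    from scipy.spatial.transform import Rotation as Ro
    s=ctrl.get_state(); R=Ro.from_quat(s['tcp_rot']).as_matrix(); print(round(s['time'],1),np.round(s['eef_pos'],4),'closing',R[:,1].round(3),'z',R[:,2].round(3),np.round(s['qpos'],2))
E
python3 - <<'E'
from h import *
st()
for n in('side','scene'): grab(n,n+'11'); held(n+'11',(.501,-.245))
E
```

```text
time: 25.22
eef_pos: [0.497, -0.0844, 0.2515]
tcp_rot: [0.733, 0.619, -0.215, 0.179]
contact_force: [0.3, -1.0, -2.4]
opening: 0.552
finger_force: 63.6
time: 25.63
eef_pos: [0.4995, -0.2365, 0.2467]
tcp_rot: [0.661, 0.559, -0.387, 0.317]
contact_force: [-1.8, 0.9, -2.6]
opening: 0.55
finger_force: 63.6
time: 25.8
eef_pos: [0.5014, -0.2337, 0.2506]
tcp_rot: [0.662, 0.559, -0.383, 0.319]
contact_force: [0.4, 1.4, -2.7]
opening: 0.55
finger_force: 63.7
25.8 [ 0.5014 -0.2337  0.2506] closing [ 0.985 -0.172 -0.006] z [-0.151 -0.851 -0.503] [-0.26  0.11  2.   -1.14  1.24  0.44]
side11 amber [[0.478, -0.269, 0.287], [0.522, -0.244, 0.296]]
 cap [ 0.4997 -0.25    0.3137] [ 0.483 -0.265  0.31 ] [ 0.516 -0.232  0.316] 210
scene11 amber [[0.483, -0.272, 0.21], [0.526, -0.226, 0.297]]
 cap [ 0.5018 -0.2471  0.3149] [ 0.483 -0.264  0.311] [ 0.519 -0.229  0.317] 181
```

```bash
python3 -m handwheel '[0,0,-0.25,0,0,0,0,0,-0.25,0,0,0,0,0,-0.25,0,0,0,0,0,-0.15,0,0,0,0,0,-0.06,0,0,0]';python3 -m handwheel '[0,0,0,0,0,0,0,0,0,0,0,0]';python3 -m handwheel '[0,0,-0.02,0,0,0,0,0,-0.01,0,0,0,0,0,0,0,0,0]';python3 -m handwheel '[0,0,-0.01,0,0,0,0,0,0,0,0,0]';python3 -m handwheel '[0,0,-0.01,0,0,0,0,0,0,0,0,0]'
```

```text
time: 26.32
eef_pos: [0.5003, -0.2326, 0.104]
tcp_rot: [0.661, 0.56, -0.384, 0.318]
contact_force: [-0.4, -0.1, -3.1]
opening: 0.55
finger_force: 63.8
time: 26.48
eef_pos: [0.5029, -0.234, 0.1091]
tcp_rot: [0.662, 0.558, -0.383, 0.321]
contact_force: [0.1, 0.9, -2.5]
opening: 0.549
finger_force: 63.8
time: 26.73
eef_pos: [0.5026, -0.2342, 0.1046]
tcp_rot: [0.662, 0.558, -0.383, 0.321]
contact_force: [0.5, -0.1, -2.3]
opening: 0.552
finger_force: 63.8
time: 26.9
eef_pos: [0.502, -0.2342, 0.1022]
tcp_rot: [0.662, 0.558, -0.383, 0.32]
contact_force: [-1.0, -0.3, -2.2]
opening: 0.552
finger_force: 63.8
time: 27.07
eef_pos: [0.5017, -0.2341, 0.1001]
tcp_rot: [0.662, 0.559, -0.384, 0.32]
contact_force: [-0.4, 0.2, -2.5]
opening: 0.551
finger_force: 63.8
```

```bash
python3 -m handwheel '[0,0,-0.015,0,0,0,0,0,0,0,0,0]';python3 -m handwheel '[0,0,-0.015,0,0,0,0,0,0,0,0,0]';python3 -m handwheel '[0,0,-0.01,0,0,0,0,0,0,0,0,0]';python3 -m handwheel '[0,0,-0.01,0,0,0,0,0,0,0,0,0]'
```

```text
time: 27.23
eef_pos: [0.5016, -0.234, 0.0974]
tcp_rot: [0.662, 0.559, -0.384, 0.32]
contact_force: [0.5, -0.3, -2.7]
opening: 0.554
finger_force: 63.8
time: 27.4
eef_pos: [0.5016, -0.2341, 0.0952]
tcp_rot: [0.662, 0.559, -0.384, 0.32]
contact_force: [-0.1, 0.2, -2.6]
opening: 0.554
finger_force: 63.8
time: 27.57
eef_pos: [0.5018, -0.2342, 0.0949]
tcp_rot: [0.662, 0.558, -0.385, 0.321]
contact_force: [-0.8, 1.1, 1.0]
opening: 0.555
finger_force: 64.2
time: 27.73
eef_pos: [0.5019, -0.2344, 0.0948]
tcp_rot: [0.662, 0.557, -0.385, 0.321]
contact_force: [-3.3, 4.7, 6.7]
opening: 0.554
finger_force: 64.9
```

```bash
python3 -m handwheel '[0,0,0,0,0,0,0,0,0,0,0,0,0,0,0,0,0,0,0,0,0,0,0,0]' 0.9; python3 -m handwheel '[0.025,0.142,0.084,0,0,0,0.025,0.142,0.084,0,0,0,0.025,0.142,0.084,0,0,0,0.025,0.142,0.084,0,0,0,0.025,0.142,0.084,0,0,0]';python3 -m handwheel '[0,0,0.25,0.0757,-0.0132,0,0,0,0.25,0.0757,-0.0132,0,0,0,0.25,0.0757,-0.0132,0,0,0,0.25,0.0757,-0.0132,0,0,0,0.25,0.0757,-0.0132,0]' 1;python3 -m handwheel '[0,0,0.1,0.0757,-0.0132,0,0,0,0.1,0.0757,-0.0132,0,0,0,0,0.0757,-0.0132,0,0,0,0,0.0504,-0.0088,0,0,0,0,0,0,0]'
python3 - <<'E'
from h import *
st()
for n in('side','scene','wrist'): grab(n,n+'12'); bottles(n+'12')
cv2.imwrite('pics/m12.png',cv2.resize(np.hstack([load('scene12')[0][80:320,180:420],load('wrist12')[0][:,120:520][:,:]][:1]),(500,500)))
E
```

```text
time: 28.07
eef_pos: [0.5019, -0.2342, 0.0926]
tcp_rot: [0.662, 0.559, -0.384, 0.32]
contact_force: [0.8, -0.2, 0.1]
opening: 0.899
finger_force: 0.0
time: 28.48
eef_pos: [0.5205, -0.1268, 0.1561]
tcp_rot: [0.662, 0.559, -0.384, 0.32]
contact_force: [1.3, -0.0, -0.0]
opening: 0.901
finger_force: 0.0
time: 28.9
eef_pos: [0.5205, -0.127, 0.3459]
tcp_rot: [0.745, 0.63, -0.166, 0.14]
contact_force: [1.2, -1.1, -0.5]
opening: 1.0
finger_force: 0.0
time: 29.32
eef_pos: [0.5202, -0.1299, 0.3738]
tcp_rot: [0.765, 0.644, -0.0, -0.0]
contact_force: [-0.1, -0.8, -0.1]
opening: 0.996
finger_force: 0.0
29.3 [ 0.5202 -0.1299  0.3738] closing [ 0.985 -0.171 -0.001] z [-0.001  0.    -1.   ] [-0.43 -0.09  1.76 -0.    1.47 -0.26]
side12 [318. 163.] 175 zt 0.093 rect [0.6111 0.1226] [0.029  0.0496] ang 70.3 cap n90 (array([0.6119, 0.128 , 0.1114]), array([0.625, 0.146, 0.114]))
   captop ((0.6154149174690247, 0.13469654321670532), 0.018117545172572136)
side12 [264. 166.] 84 zt 0.094 rect [0.4555 0.1255] [0.0389 0.043 ] ang 64.1 cap n92 (array([0.454 , 0.1193, 0.1118]), array([0.467, 0.138, 0.115]))
   
[... 466 characters left out ...]
(0.6162333488464355, 0.13529080152511597), 0.01844829134643078)
scene12 [238. 228.] 391 zt 0.141 rect [ 0.5012 -0.2475] [0.0449 0.0462] ang 80.4 cap n134 (array([ 0.4284, -0.2575,  0.0775]), array([ 0.525, -0.231,  0.087]))
scene12 [262. 263.] 362 zt 0.141 rect [ 0.6212 -0.2679] [0.046  0.0417] ang 78.5 cap n6 (array([ 0.6451, -0.2503,  0.0903]), array([ 0.646, -0.25 ,  0.117]))
wrist12 [320. 245.] 299 zt 0.137 rect [ 0.5024 -0.2386] [0.0293 0.0452] ang 76.5 cap n380 (array([ 0.4276, -0.2454,  0.0796]), array([ 0.482, -0.222,  0.083]))
wrist12 [426. 245.] 121 zt 0.138 rect [ 0.6354 -0.2518] [0.0168 0.0299] ang 49.4 cap n16 (array([ 0.5949, -0.2748,  0.0559]), array([ 0.599, -0.25 ,  0.098]))
```

View pics/m12.png

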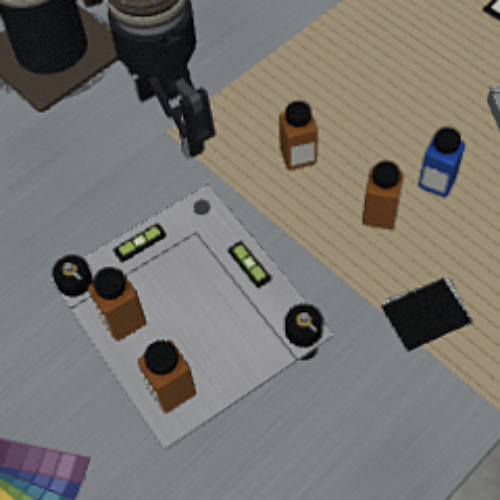

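```bash
python3 -m handwheel '[0.09,0.2514,0,0,0,0.076,0.09,0.2514,0,0,0,0.076,0.09,0.2514,0,0,0,0.076,0.09,0.2514,0,0,0,0.076,0.09,0.2514,0,0,0,0.076]' 1;python3 -m handwheel '[0.09,0.2514,0,0,0,0.076,0.09,0.2514,-0.1,0,0,0,0,0,-0.26,0,0,0,0,0,-0.26,0,0,0,0,0,-0.26,0,0,0]';python3 -m handwheel '[0,0,-0.1,0,0,0,0,0,0,0,0,0,0,0,0,0,0,0]'
python3 - <<'E'
from h import *
st(); p,d,c=grab('wrist','w13'); X=cloud(c,d)
grab('side','side13'); bottles('side13')
m=(p.max(2)<70)&(abs(X[...,2]-.11)<.006)&(np.hypot(X[...,0]-.615,X[...,1]-.137)<.03); print(m.sum(), cv2.minEnclosingCircle(X[m][:,:2].astype(np.float32)) if m.any() else '')
E
```

```text
time: 29.88
eef_pos: [0.588, 0.064, 0.3725]
tcp_rot: [0.537, 0.843, -0.002, -0.0]
contact_force: [0.2, -0.3, 0.4]
opening: 0.996
finger_force: 0.0
time: 30.3
eef_pos: [0.6142, 0.138, 0.2398]
tcp_rot: [0.487, 0.873, -0.001, 0.0]
contact_force: [0.8, 0.4, -0.7]
opening: 0.998
finger_force: 0.0
time: 30.55
eef_pos: [0.6138, 0.1365, 0.2251]
tcp_rot: [0.489, 0.873, -0.002, -0.001]
contact_force: [1.5, -0.3, 0.5]
opening: 0.998
finger_force: 0.0
30.6 [0.6138 0.1365 0.2251] closing [ 0.853  0.523 -0.005] z [-0.004 -0.002 -1.   ] [ 0.06  0.21  1.72 -0.    1.22 -0.49]
side13 [317. 163.] 149 zt 0.092 rect [0.6126 0.1204] [0.0288 0.0528] ang 75.5 cap n96 (array([0.6127, 0.1286, 0.1115]), array([0.627, 0.147, 0.114]))
   captop ((0.6131910085678101, 0.13301080465316772), 0.018045008182525635)
side13 [264. 167.] 82 zt 0.093 rect [0.4556 0.1143] [0.052  0.0292] ang 7.9 cap n94 (array([0.4538, 0.1191, 0.112 ]), array([0.467, 0.137, 0.115]))
   captop ((0.4550060033798218, 0.1251324862241745), 0.016664689406752586)
1767 ((0.6152954697608948, 0.1371946930885315), 0.018851982429623604)
```

```bash
python3 -m handwheel '[0.007,0,-0.25,0,0,0,0,0,-0.25,0,0,0,0,0,-0.25,0,0,0,0,0,-0.19,0,0,0,0,0,-0.1,0,0,0]';python3 -m handwheel '[0,0,0,0,0,0,0,0,0,0,0,0]';python3 -m handwheel '[0,0,0,0,0,0,0,0,0,0,0,0,0,0,0,0,0,0,0,0,0,0,0,0,0,0,0,0,0,0]' 0 60; python3 -m handwheel '[0,0,0,0,0,0,0,0,0,0,0,0]'
```

```text
time: 31.07
eef_pos: [0.6152, 0.1353, 0.0688]
tcp_rot: [0.489, 0.872, -0.001, -0.001]
contact_force: [-0.1, -0.6, -0.8]
opening: 0.998
finger_force: 0.0
time: 31.23
eef_pos: [0.617, 0.1355, 0.0722]
tcp_rot: [0.489, 0.872, -0.0, 0.001]
contact_force: [-0.3, -0.3, 1.2]
opening: 0.999
finger_force: 0.0
time: 31.65
eef_pos: [0.617, 0.1353, 0.0733]
tcp_rot: [0.489, 0.872, -0.0, 0.001]
contact_force: [-2.1, -0.8, 5.8]
opening: 0.556
finger_force: 62.0
time: 31.82
eef_pos: [0.617, 0.1353, 0.0732]
tcp_rot: [0.489, 0.872, -0.0, 0.001]
contact_force: [-2.1, -0.5, 6.0]
opening: 0.557
finger_force: 62.0
```

```bash
python3 -m handwheel '[0,0,0.2,0,0,0,0,0,0.25,0,0,0,0,0,0.25,0,0,0,0,0,0.25,0,0,0,0,0,0.25,0,0,0]';python3 -m handwheel '[0.0158,-0.2555,0,0,0,-0.0766,0.0158,-0.2555,0,0,0,-0.0766,0.0158,-0.2555,0,0,0,-0.0766,0.0158,-0.2555,0,0,0,-0.0766,0.0158,-0.2555,0,0,0,-0.0766]';python3 -m handwheel '[0.0158,-0.2555,0,0,0,-0.0766,0.0158,-0.2555,0,0,0,0,0.0158,-0.2555,0,0,0,0,0,0,0,0,0,0,0,0,0,0,0,0]'
python3 - <<'E'
from h import *
st()
for n in('side','scene'): grab(n,n+'14'); held(n+'14',(.636,-.171),.045)
E
```

```text
time: 32.23
eef_pos: [0.6149, 0.1354, 0.2517]
tcp_rot: [0.489, 0.872, -0.001, -0.001]
contact_force: [0.4, -0.1, -3.8]
opening: 0.55
finger_force: 63.1
time: 32.65
eef_pos: [0.6269, -0.0576, 0.2501]
tcp_rot: [0.728, 0.686, -0.001, -0.001]
contact_force: [1.1, 0.1, -3.2]
opening: 0.554
finger_force: 63.4
time: 33.07
eef_pos: [0.634, -0.1733, 0.2496]
tcp_rot: [0.767, 0.642, -0.001, -0.001]
contact_force: [-0.3, 0.7, -2.9]
opening: 0.552
finger_force: 63.4
33.1 [ 0.634  -0.1733  0.2496] closing [ 0.984 -0.177 -0.003] z [-0.003  0.001 -1.   ] [-0.42  0.25  1.62 -0.    1.27 -0.24]
side14 amber [[0.612, -0.196, 0.26], [0.655, -0.17, 0.271]]
 cap [ 0.6237 -0.1919  0.4155] [ 0.599 -0.212  0.4  ] [ 0.665 -0.13   0.504] 158
scene14 amber [[0.613, -0.195, 0.186], [0.658, -0.168, 0.271]]
 cap [ 0.629  -0.1604  0.5153] [ 0.604 -0.215  0.511] [ 0.67  -0.126  0.527] 158
```

```bash
python3 -m handwheel '[0,0,-0.25,0,0,0,0,0,-0.25,0,0,0,0,0,-0.2,0,0,0,0,0,-0.06,0,0,0,0,0,0,0,0,0]';python3 -m handwheel '[0,0,-0.02,0,0,0,0,0,0,0,0,0]';python3 -m handwheel '[0,0,-0.015,0,0,0,0,0,0,0,0,0]';python3 -m handwheel '[0,0,-0.015,0,0,0,0,0,0,0,0,0]';python3 -m handwheel '[0,0,-0.01,0,0,0,0,0,0,0,0,0]'
```

```text
time: 33.58
eef_pos: [0.6323, -0.1685, 0.1323]
tcp_rot: [0.765, 0.644, -0.003, -0.004]
contact_force: [0.2, 0.2, -3.0]
opening: 0.555
finger_force: 63.2
time: 33.75
eef_pos: [0.6363, -0.1712, 0.1362]
tcp_rot: [0.766, 0.643, 0.0, 0.001]
contact_force: [0.2, 0.8, -1.5]
opening: 0.56
finger_force: 63.3
time: 33.92
eef_pos: [0.6358, -0.1716, 0.1335]
tcp_rot: [0.766, 0.643, 0.0, 0.001]
contact_force: [-0.2, -0.3, -2.5]
opening: 0.554
finger_force: 63.3
time: 34.08
eef_pos: [0.6349, -0.1714, 0.1296]
tcp_rot: [0.766, 0.643, -0.001, -0.0]
contact_force: [-0.3, 0.8, -3.2]
opening: 0.553
finger_force: 63.3
time: 34.25
eef_pos: [0.6346, -0.1712, 0.1274]
tcp_rot: [0.766, 0.643, -0.001, -0.001]
contact_force: [-0.2, -0.5, -3.5]
opening: 0.556
finger_force: 63.3
```

```bash
python3 -m handwheel '[0,0,-0.02,0,0,0,0,0,-0.01,0,0,0,0,0,0,0,0,0]';python3 -m handwheel '[0,0,-0.012,0,0,0,0,0,0,0,0,0]';python3 -m handwheel '[0,0,-0.012,0,0,0,0,0,0,0,0,0]';python3 -m handwheel '[0,0,-0.01,0,0,0,0,0,0,0,0,0]'
```

```text
time: 34.5
eef_pos: [0.6343, -0.1711, 0.1223]
tcp_rot: [0.766, 0.643, -0.001, -0.001]
contact_force: [-0.5, 0.2, -3.0]
opening: 0.551
finger_force: 63.3
time: 34.67
eef_pos: [0.6345, -0.1711, 0.1208]
tcp_rot: [0.766, 0.643, -0.001, -0.001]
contact_force: [-0.3, 0.4, -4.3]
opening: 0.555
finger_force: 63.3
time: 34.83
eef_pos: [0.6347, -0.1712, 0.1192]
tcp_rot: [0.766, 0.643, -0.001, -0.001]
contact_force: [-0.1, -0.4, -2.6]
opening: 0.553
finger_force: 63.4
time: 35.0
eef_pos: [0.6349, -0.1713, 0.1191]
tcp_rot: [0.766, 0.643, -0.001, -0.0]
contact_force: [-1.8, 0.1, 2.6]
opening: 0.553
finger_force: 63.8
```

```bash
python3 -m handwheel '[0,0,0,0,0,0,0,0,0,0,0,0,0,0,0,0,0,0,0,0,0,0,0,0]' 0.9;python3 -m handwheel '[0,0,0.15,0,0,0,0,0,0.25,0,0,0,0,0,0.25,0,0,0,0,0,0.25,0,0,0,0,0,0,0,0,0]';python3 -m handwheel '[-0.12,0.201,0,0,0,-0.0747,-0.12,0.201,0,0,0,-0.0747,-0.12,0.201,0,0,0,-0.0747,-0.12,0.201,0,0,0,0,-0.12,0.201,0,0,0,0]' 1; python3 -m handwheel '[-0.12,0.201,0,0,0,0,-0.12,0.201,0,0,0,0,-0.12,0.201,0,0,0,0,-0.12,0.201,0,0,0,0,-0.12,0.201,0,0,0,0]' 1; python3 -m handwheel '[0,0,0,0,0,0,0,0,0,0,0,0]'
python3 - <<'E'
from h import *
st(); p,d,c=grab('wrist','w15'); X=cloud(c,d); bottles('w15')
m=(p.max(2)<70)&(abs(X[...,2]-.11)<.006)&(np.hypot(X[...,0]-.455,X[...,1]-.13)<.06); print(m.sum(), cv2.minEnclosingCircle(X[m][:,:2].astype(np.float32)) if m.any() else '')
grab('side','side15'); bottles('side15'); grab('scene','scene15'); bottles('scene15')
for n in('side15','scene15'): print(plane(n,np.array([.445,-.055]),-.172))
E
```

```text
time: 35.33
eef_pos: [0.635, -0.1713, 0.1182]
tcp_rot: [0.766, 0.643, -0.001, -0.0]
contact_force: [-0.6, -1.2, -0.4]
opening: 0.902
finger_force: 0.0
time: 35.75
eef_pos: [0.6386, -0.1728, 0.2642]
tcp_rot: [0.766, 0.643, 0.003, 0.007]
contact_force: [1.8, -0.7, 2.8]
opening: 0.897
finger_force: 0.0
time: 36.17
eef_pos: [0.5438, -0.0194, 0.2528]
tcp_rot: [0.867, 0.499, -0.0, -0.001]
contact_force: [1.0, -0.5, -0.0]
opening: 1.002
finger_force: 0.0
time: 36.58
eef_pos: [0.4537, 0.1315, 0.253]
tcp_rot: [0.867, 0.499, -0.0, -0.0]
contact_force: [0.2, 0.3, 0.5]
opening: 1.0
finger_force: 0.0
time: 36.75
eef_pos: [0.4541, 0.1315, 0.2531]
tcp_rot: [0.866, 0.5, -0.0, -0.0]
contact_force: [0.4, 0.1, 0.5]
opening: 0.999
finger_force: 0.0
36.8 [0.4541 0.1315 0.2531] closing [ 0.867 -0.499 -0.001] z [-0.001  0.    -1.   ] [ 0.07 -0.18  2.05  0.    1.26  0.59]
w15 [388. 165.] 2562 zt 0.048 rect [0.5183 0.0937] [0.0481 0.0934] ang 60.6 cap n577 (array([0.5672, 0.0711, 0.0392]), array([0.578, 0.105, 0.043]))
w15 [607. 341.] 4393 zt 0.147 rect [ 0.6265 -0.1611] [0.0367 0.0194] ang 53.7 cap n4377 (a
[... 719 characters left out ...]
, 0.0342]), array([0.578, 0.084, 0.044]))
scene15 [237. 228.] 394 zt 0.140 rect [ 0.5008 -0.2478] [0.0464 0.0456] ang 78.3 cap n135 (array([ 0.4286, -0.2584,  0.0775]), array([ 0.462, -0.235,  0.086]))
scene15 [292. 242.] 377 zt 0.139 rect [ 0.6364 -0.1705] [0.0444 0.0444] ang 80.1 cap n124 (array([ 0.6773, -0.1118,  0.0811]), array([ 0.695, -0.094,  0.086]))
scene15 [262. 263.] 361 zt 0.141 rect [ 0.6204 -0.2677] [0.0449 0.0453] ang 80.9 cap n10 (array([ 0.6447, -0.25  ,  0.0703]), array([ 0.648, -0.189,  0.114]))
(array([ 0.00308901, -0.00460849,  0.04647393]), 2369, np.float64(0.0009487023239826558))
(array([ 0.00245155, -0.00219652,  0.04632205]), 2040, np.float64(0.0010546952847200822))
```

A bottle was knocked: S1 is now lying at (0.5185,0.093) with its cap towards (0.87,-0.49), and its width and height confirm a flat side. I'll pick it like the other fallen ones.

```bash
python3 -m handwheel '[0.033,-0.0196,0.02,0,0,0.0774,0.033,-0.0196,0,0,0,0.0774,0.033,-0.0196,0,0,0,0.0774,0.033,-0.0196,0,0,0,0.0774,0.033,-0.0196,0,0,0,0.0774]';python3 -m handwheel '[0.033,-0.0196,0,0,0,0.0774,0.033,-0.0196,0,0,0,0.0774,0.033,-0.0196,0,0,0,0.0774,0.033,-0.0196,0,0,0,0.0774,0.033,-0.0196,0,0,0,0.0774]';python3 -m handwheel '[0.033,-0.0196,0,0,0,0.0774,0.033,-0.0196,0,0,0,0.0774,0.033,-0.0196,0,0,0,0.0774,0,0,0,0.0327,0.0581,0,0,0,0,0.0327,0.0581,0]';python3 -m handwheel '[0,0,0,0.0327,0.0581,0,0,0,0,0.0327,0.0581,0,0,0,0,0.0327,0.0581,0,0,0,0,0,0,0,0,0,0,0,0,0]'
python3 - <<'E'
from h import *
st(); p,d,c=grab('wrist','w16'); bottles('w16'); grab('scene','scene16'); bottles('scene16'); grab('side','side16'); bottles('side16')
cv2.imwrite('pics/m16.png',cv2.resize(load('scene16')[0][80:320,180:420],(500,500)))
E
```

```text
time: 37.32
eef_pos: [0.4805, 0.114, 0.2559]
tcp_rot: [0.676, 0.737, -0.001, -0.0]
contact_force: [0.5, 0.3, 0.1]
opening: 1.0
finger_force: 0.0
time: 37.73
eef_pos: [0.5053, 0.0992, 0.2557]
tcp_rot: [0.425, 0.905, -0.001, -0.0]
contact_force: [-0.3, -0.1, -0.4]
opening: 0.999
finger_force: 0.0
time: 38.15
eef_pos: [0.5196, 0.091, 0.2565]
tcp_rot: [0.254, 0.961, 0.026, -0.103]
contact_force: [0.7, -0.1, 0.2]
opening: 1.003
finger_force: 0.0
time: 38.57
eef_pos: [0.5199, 0.0904, 0.2545]
tcp_rot: [0.248, 0.934, 0.064, -0.251]
contact_force: [-0.2, -0.6, -0.3]
opening: 0.997
finger_force: 0.0
38.6 [0.5199 0.0904 0.2545] closing [ 0.495  0.869 -0.004] z [-0.436  0.244 -0.866] [-0.11  0.19  1.74  0.2   1.7  -1.18]
w16 [320. 237.] 785 zt 0.048 rect [0.5037 0.1015] [0.0455 0.0582] ang 61.0 cap n78 (array([0.5753, 0.0684, 0.0393]), array([0.58 , 0.079, 0.043]))
w16 [320. 294.] 818 zt 0.049 rect [0.5447 0.0788] [0.0411 0.0322] ang 62.1 cap n78 (array([0.5753, 0.0684, 0.0393]), array([0.58 , 0.079, 0.043]))
w16 [ 18. 397.] 80 zt 0.075 rect [ 0.4809 -0.2263] [0.0152 0.0034] ang 64.2 cap n587 (a
[... 304 characters left out ...]
 n132 (array([ 0.4287, -0.2584,  0.0766]), array([ 0.434, -0.236,  0.086]))
scene16 [292. 242.] 376 zt 0.138 rect [ 0.6365 -0.1698] [0.045  0.0444] ang 78.3 cap n125 (array([ 0.6782, -0.1114,  0.0819]), array([ 0.695, -0.093,  0.085]))
scene16 [262. 263.] 360 zt 0.142 rect [ 0.6265 -0.2724] [0.0487 0.0388] ang 50.7 cap n8 (array([ 0.6447, -0.2498,  0.0823]), array([ 0.646, -0.189,  0.115]))
side16 [294. 182.] 109 zt 0.051 rect [0.5339 0.0786] [0.0386 0.0458] ang 55.6 cap n60 (array([0.564 , 0.0548, 0.0367]), array([0.572, 0.065, 0.045]))
side16 [348. 227.] 61 zt 0.139 rect [ 0.6343 -0.1799] [0.0215 0.039 ] ang 82.6 cap n29 (array([ 0.6827, -0.1156,  0.0767]), array([ 0.688, -0.111,  0.085]))
```

View pics/m16.png

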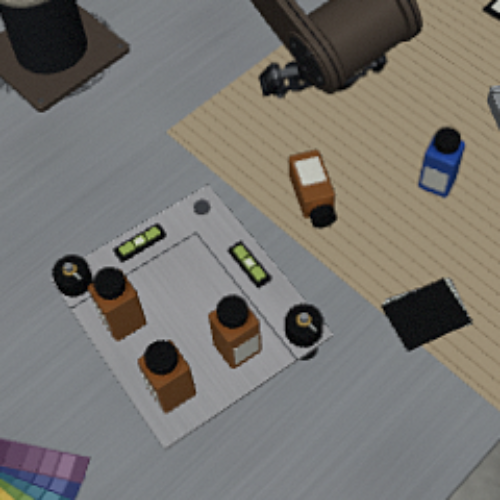

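Three bottles stand on the deck, and the fourth lies at crop (312,188). The tool is aligned with it, so I descend and grip.

```bash
python3 -m handwheel '[-0.005,0.012,-0.26,0,0,0,0,0,-0.26,0,0,0,0,0,-0.26,0,0,0,0,0,-0.26,0,0,0,0,0,-0.2,0,0,0]';python3 -m handwheel '[0,0,-0.15,0,0,0,0,0,-0.1,0,0,0,0,0,0,0,0,0,0,0,0,0,0,0]';python3 -m handwheel '[0,0,0,0,0,0,0,0,0,0,0,0,0,0,0,0,0,0,0,0,0,0,0,0,0,0,0,0,0,0]' 0 60; python3 -m handwheel '[0,0,0,0,0,0,0,0,0,0,0,0]'; python3 -c "
from h import *
st()"
```

```text
time: 39.13
eef_pos: [0.517, 0.0944, 0.0681]
tcp_rot: [0.246, 0.934, 0.064, -0.25]
contact_force: [0.2, 0.6, -0.6]
opening: 1.006
finger_force: 0.0
time: 39.47
eef_pos: [0.5184, 0.0941, 0.0331]
tcp_rot: [0.246, 0.934, 0.064, -0.25]
contact_force: [0.5, 0.3, 0.4]
opening: 1.001
finger_force: 0.0
time: 39.88
eef_pos: [0.52, 0.0935, 0.0343]
tcp_rot: [0.246, 0.935, 0.065, -0.249]
contact_force: [2.1, -1.0, 5.8]
opening: 0.554
finger_force: 64.0
time: 40.05
eef_pos: [0.52, 0.0935, 0.0343]
tcp_rot: [0.246, 0.934, 0.065, -0.249]
contact_force: [2.1, -1.1, 6.0]
opening: 0.556
finger_force: 64.0
40.0 [0.52   0.0935 0.0343] closing [ 0.492  0.87  -0.002] z [-0.433  0.243 -0.868] [-0.1   0.48  1.83  0.21  1.32 -1.26]
```

```bash
python3 -m handwheel '[0,0,0.2,0,0,0,0,0,0.25,0,0,0,0,0,0.25,0,0,0,0,0,0.25,0,0,0,0,0,0.25,0,0,0]';python3 -m handwheel '[0,0,0.25,0,0,-0.0782,0,0,0,0,0,-0.0782,0,0,0,0,0,-0.0782,0,0,0,0,0,-0.0782,0,0,0,0,0,-0.0782]';python3 -m handwheel '[0,0,0,0,0,-0.0782,0,0,0,0,0,-0.0782,0,0,0,0,0,-0.0782,0,0,0,0,0,-0.0782,0,0,0,0,0,-0.0782]';python3 -m handwheel '[0,-0.12,0,-0.0757,0.0132,0,0,-0.12,0,-0.0757,0.0132,0,0,-0.12,0,-0.0757,0.0132,0,0,-0.12,0,-0.0757,0.0132,0,0,-0.12,0,-0.0757,0.0132,0]';python3 -c "
from h import *
st()"
```

```text
time: 40.47
eef_pos: [0.5174, 0.0939, 0.213]
tcp_rot: [0.246, 0.934, 0.064, -0.251]
contact_force: [0.4, 0.6, -2.5]
opening: 0.554
finger_force: 63.0
time: 40.88
eef_pos: [0.5177, 0.0937, 0.2489]
tcp_rot: [0.52, 0.814, 0.137, -0.219]
contact_force: [0.5, 1.3, -2.4]
opening: 0.55
finger_force: 63.1
time: 41.3
eef_pos: [0.5173, 0.0936, 0.2484]
tcp_rot: [0.742, 0.619, 0.196, -0.168]
contact_force: [-0.9, 0.4, -2.3]
opening: 0.552
finger_force: 63.2
time: 41.72
eef_pos: [0.5178, 0.0031, 0.2497]
tcp_rot: [0.765, 0.642, -0.034, 0.026]
contact_force: [0.0, -0.3, -3.5]
opening: 0.553
finger_force: 63.1
41.7 [0.5178 0.0031 0.2497] closing [ 0.985 -0.174 -0.003] z [-0.018 -0.084 -0.996] [-0.15 -0.05  1.95 -0.09  1.25  0.05]
```

```bash
python3 -m handwheel '[0,-0.12,0,-0.0757,0.0132,0,0,-0.12,0,-0.0757,0.0132,0,0,-0.12,0,-0.0757,0.0132,0,0,-0.12,0,-0.0757,0.0132,0,0,-0.12,0,-0.0757,0.0132,0]';python3 -m handwheel '[0,-0.12,0,-0.0757,0.0132,0,0,-0.12,0,-0.0757,0.0132,0,0,-0.12,0,-0.0757,0.0132,0,0,0,0,0,0,0,0,0,0,0,0,0]'
python3 - <<'E'
from h import *
st()
for n in('side','scene'): grab(n,n+'17'); held(n+'17',(.518,-.151))
E
```

```text
time: 42.13
eef_pos: [0.5179, -0.0862, 0.2493]
tcp_rot: [0.721, 0.605, -0.259, 0.216]
contact_force: [-0.1, 0.6, -3.6]
opening: 0.554
finger_force: 63.1
time: 42.55
eef_pos: [0.517, -0.1395, 0.247]
tcp_rot: [0.664, 0.558, -0.383, 0.318]
contact_force: [0.0, 0.9, -1.7]
opening: 0.558
finger_force: 63.1
42.5 [ 0.517  -0.1395  0.247 ] closing [ 0.984 -0.176 -0.006] z [-0.155 -0.849 -0.505] [-0.08  0.15  1.96 -1.07  1.38  0.52]
side17 amber [[0.494, -0.176, 0.281], [0.539, -0.148, 0.291]]
 cap [ 0.5156 -0.1546  0.309 ] [ 0.499 -0.17   0.305] [ 0.532 -0.133  0.311] 169
scene17 amber [[0.497, -0.177, 0.208], [0.543, -0.135, 0.293]]
 cap [ 0.5178 -0.1516  0.3111] [ 0.5   -0.169  0.307] [ 0.536 -0.134  0.315] 174
```

```bash
python3 -m handwheel '[0,0,-0.25,0,0,0,0,0,-0.25,0,0,0,0,0,-0.25,0,0,0,0,0,-0.15,0,0,0,0,0,-0.02,0,0,0]';python3 -m handwheel '[0,0,0,0,0,0,0,0,0,0,0,0]';python3 -m handwheel '[0,0,-0.02,0,0,0,0,0,-0.02,0,0,0,0,0,0,0,0,0]';python3 -m handwheel '[0,0,-0.015,0,0,0,0,0,0,0,0,0]';python3 -m handwheel '[0,0,-0.015,0,0,0,0,0,0,0,0,0]'
```

```text
time: 43.07
eef_pos: [0.516, -0.1394, 0.1078]
tcp_rot: [0.664, 0.558, -0.384, 0.317]
contact_force: [-0.7, 0.2, -1.7]
opening: 0.552
finger_force: 63.2
time: 43.23
eef_pos: [0.5199, -0.1402, 0.1143]
tcp_rot: [0.665, 0.556, -0.382, 0.322]
contact_force: [1.1, 0.0, -1.7]
opening: 0.552
finger_force: 63.2
time: 43.48
eef_pos: [0.5189, -0.1401, 0.107]
tcp_rot: [0.665, 0.556, -0.382, 0.321]
contact_force: [-0.7, -0.2, -3.4]
opening: 0.557
finger_force: 63.2
time: 43.65
eef_pos: [0.5183, -0.1401, 0.1038]
tcp_rot: [0.664, 0.556, -0.383, 0.321]
contact_force: [-0.2, -0.0, -2.1]
opening: 0.553
finger_force: 63.2
time: 43.82
eef_pos: [0.5181, -0.1401, 0.1011]
tcp_rot: [0.664, 0.557, -0.383, 0.32]
contact_force: [-0.3, -0.2, -1.8]
opening: 0.555
finger_force: 63.2
```

```bash
python3 -m handwheel '[0,0,-0.02,0,0,0,0,0,0,0,0,0]';python3 -m handwheel '[0,0,-0.012,0,0,0,0,0,0,0,0,0]';python3 -m handwheel '[0,0,-0.01,0,0,0,0,0,0,0,0,0]';python3 -m handwheel '[0,0,-0.01,0,0,0,0,0,0,0,0,0]'
```

```text
time: 43.98
eef_pos: [0.518, -0.1401, 0.0978]
tcp_rot: [0.664, 0.557, -0.383, 0.32]
contact_force: [-0.4, 0.3, -3.0]
opening: 0.554
finger_force: 63.2
time: 44.15
eef_pos: [0.5181, -0.1401, 0.0962]
tcp_rot: [0.664, 0.557, -0.383, 0.32]
contact_force: [0.1, 0.5, -2.5]
opening: 0.556
finger_force: 63.2
time: 44.32
eef_pos: [0.5184, -0.1402, 0.0957]
tcp_rot: [0.664, 0.556, -0.383, 0.321]
contact_force: [-1.4, 0.9, -0.9]
opening: 0.555
finger_force: 63.5
time: 44.48
eef_pos: [0.5185, -0.1402, 0.0955]
tcp_rot: [0.664, 0.555, -0.384, 0.322]
contact_force: [-2.0, 3.8, 5.1]
opening: 0.552
finger_force: 64.2
```

Contact made. I release, back off along the tool axis and inspect.

```bash
python3 -m handwheel '[0,0,0,0,0,0,0,0,0,0,0,0,0,0,0,0,0,0,0,0,0,0,0,0]' 0.9; python3 -m handwheel '[0.025,0.142,0.084,0,0,0,0.025,0.142,0.084,0,0,0,0.025,0.142,0.084,0,0,0,0.025,0.142,0.084,0,0,0,0.025,0.142,0.084,0,0,0]';python3 -m handwheel '[0,0.15,0.2,0.0757,-0.0132,0,0,0.15,0.2,0.0757,-0.0132,0,0,0.15,0.2,0.0757,-0.0132,0,0,0.15,0.2,0.0757,-0.0132,0,0,0.15,0.2,0.0757,-0.0132,0]' ;python3 -m handwheel '[0,0.15,0.1,0.0757,-0.0132,0,0,0.15,0.1,0.0757,-0.0132,0,0,0.1,0,0.0757,-0.0132,0,0,0,0,0.0504,-0.0088,0,0,0,0,0,0,0]'
python3 - <<'E'
from h import *
st()
for n in('side','scene','wrist'): grab(n,n+'18')
for n in('side18','scene18'): bottles(n); print(plane(n,np.array([.445,-.055]),-.172))
a=load('side18')[0][180:310,230:400]; b=load('scene18')[0][160:300,180:350]; w=load('wrist18')[0]
cv2.imwrite('pics/m18.png',np.hstack([cv2.resize(b,(400,329)),cv2.resize(w,(400,329))]))
E
```

```text
time: 44.82
eef_pos: [0.5184, -0.1403, 0.0937]
tcp_rot: [0.664, 0.556, -0.383, 0.321]
contact_force: [-0.6, 0.5, 0.5]
opening: 0.901
finger_force: 0.0
time: 45.23
eef_pos: [0.5371, -0.0328, 0.1571]
tcp_rot: [0.664, 0.556, -0.383, 0.321]
contact_force: [0.0, 0.1, 0.2]
opening: 0.902
finger_force: 0.0
time: 45.65
eef_pos: [0.537, 0.0803, 0.3089]
tcp_rot: [0.748, 0.628, -0.166, 0.139]
contact_force: [-0.2, -0.3, -0.1]
opening: 0.902
finger_force: 0.0
time: 46.07
eef_pos: [0.537, 0.1377, 0.3377]
tcp_rot: [0.766, 0.642, 0.0, -0.001]
contact_force: [-0.2, -0.4, -0.9]
opening: 0.899
finger_force: 0.0
46.1 [0.537  0.1377 0.3377] closing [ 0.985 -0.175 -0.001] z [-0.001  0.001 -1.   ] [ 0.07 -0.04  1.77  0.    1.41  0.24]
side18 [299. 228.] 84 zt 0.140 rect [ 0.5174 -0.1538] [0.0372 0.0394] ang 80.4 cap n7 (array([ 0.5564, -0.0846,  0.0551]), array([ 0.564, -0.084,  0.057]))
side18 [347. 227.] 72 zt 0.139 rect [ 0.633  -0.1787] [0.0237 0.0398] ang 77.2 cap n29 (array([ 0.6828, -0.115 ,  0.0763]), array([ 0.688, -0.109,  0.084]))
side18 [299. 263.] 80 zt 0.139 rect [ 0.5026 -0.2591] [0.0456 0.
[... 206 characters left out ...]
 zt 0.140 rect [ 0.5183 -0.1525] [0.0426 0.046 ] ang 81.5 cap n72 (array([ 0.5257, -0.1277,  0.0544]), array([ 0.565, -0.076,  0.087]))
scene18 [238. 228.] 387 zt 0.140 rect [ 0.5012 -0.2475] [0.0466 0.0463] ang 76.7 cap n130 (array([ 0.4284, -0.2583,  0.0781]), array([ 0.525, -0.231,  0.085]))
scene18 [292. 242.] 374 zt 0.139 rect [ 0.6374 -0.1695] [0.0439 0.0455] ang 78.8 cap n126 (array([ 0.6779, -0.1105,  0.0819]), array([ 0.694, -0.093,  0.085]))
scene18 [262. 263.] 365 zt 0.145 rect [ 0.6277 -0.2723] [0.0404 0.0265] ang 63.7 cap n7 (array([ 0.6453, -0.2505,  0.0851]), array([ 0.646, -0.207,  0.116]))
(array([0.00098188, 0.00117612, 0.04621845]), 1784, np.float64(0.0010545389966614095))
```

View pics/m18.png

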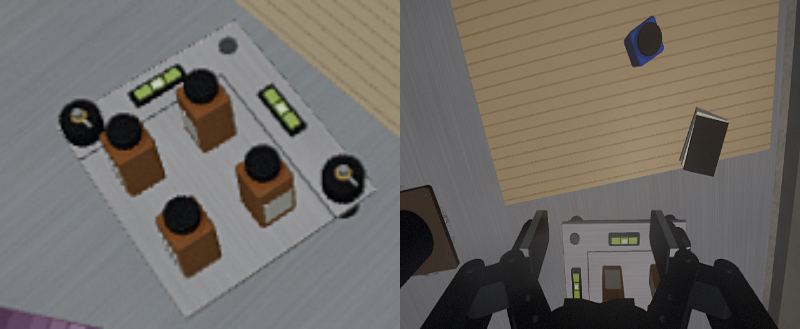

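All four bottles stand inside the lines, both bubbles are centred, and the blue bottle and the panels look untouched. Handing in.

```bash
python3 -c "
from plant import ctrl
print(ctrl.sign_off())"
```

```text
the job is handed in; nothing more can be done
None
```

I levelled the plate while it was empty, then stood all four amber bottles I found upright on the deck inside the engraved lines. That includes one that was found knocked over partway through. The plate still measured level at the end, with both bubbles between their lines, and the job was handed in at about 46 s.

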